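Stack the battery packs on the charger and set its current ring

ROBOT

A 7-joint arm with a two-finger parallel gripper is mounted at the origin on the work surface. World frame = base frame: x ahead of the robot, y to its left, z up, the work surface at z = 0. Lengths are in m, angles in rad, forces in N, time in s.
With the tool pointing down it reaches from about 0.4 to 0.85 m from the base axis. Payload 10.4 kg.
Tool frame: the origin (TCP) lies on the centre line of the jaws, within the pads' length; the fingertips stand 14 mm ahead of it and the grasp point (between the pads) lies 5 mm behind it (tip_reach is the z of the fingertips in the tool frame, in m); z points along the fingers, x is the direction in which the jaws open and shut, and the axes are right-handed (so a half turn about z gives the same grasp; the last joint's range is limited). The gripper opens to 87 mm and grips with 3 to 60 N. Pads are 19 mm wide; open, the fingers measure 117 mm over their backs; the gripper's body (75 mm by 190 mm) begins 51 mm behind the grasp point.
Start: joints at [-1.178, 0.332, -0.065, 1.46, 0.022, 1.35, -0.088], TCP at [0.252, 0.572, 0.237] pointing down, gripper open.
Joint ranges: [-2.6, 2.6], [-0.5, 2.12], [-1.47, 1.34], [0.16, 2.42], [-1.27, 4.41], [0.06, 2.06], [-2.6, 2.6]. Speed limits (rad/s): [2.22, 2.22, 2.79, 2.79, 3.14, 3.14, 3.14].

INTERFACE

Orientations are given as a unit quaternion [x, y, z, w].
In Python, from bench import * gives the robot as it stands.
- The arm moves only by the tool carry_out, never from a script. Its argument "rows" is a list of rows, each a list of 5 numbers: the closure, from -1 (fully open) to 1 (shut), so that 0 is half open, then the shift along the tool's x, y, z in units of 30 mm (1.0 is 30 mm), then the turn about the tool's z in units of 5 degrees (1.0 is 5 degrees). In form: [[jaw, x, y, z, turn], ...]. A call has 1 to 20 rows; each row shifts and turns the pose as measured when the row begins, along the tool's axes as they then stand; what a row does not reach is not made up. A row lasts 1/12 s, in which the tool goes at most 41.7 mm and 7.16 degrees, less where a joint would pass 70% of its speed; a pose out of reach is approached as far as the arm can. A call is refused whole if a number of a shift passes 1 or a number of a turn 1, either way. A call with a gripper value outside its range is refused whole. The fingers move at their own pace and stop on an object; "force" is the grip in N (left out, the last holds). Time passes only in rows, so rows that do not move let the fingers close. It gives the time, the measured TCP pose, the force and the opening at its end, in the units of the state.
- read_state(): the state, without advancing time (a new reading comes with each control period).
- camera(name): name is "side" or "top" or "wrist"; returns the picture (384x512x3 uint8, blue, green, red); there is no depth.
- camera_info(name): a dict with "fx", "fy", "cx", "cy" (pixels), "extrinsics" (4x4, takes a point from camera to world coordinates); the wrist camera has in their place "tool_from_camera" (4x4, takes a point from camera to tool coordinates, whose origin is the TCP and whose axes are the tool frame's). Camera axes: x right, y down, z forward; pixel columns grow to the right and rows downward; lengths in m; the calibration is good to about 2 mm. A picture is of the moment at which its call begins: read the wrist's pose just before it. camera_info takes no time and is no camera call.
- close_job(): hands the job in, once; it reports no verdict.
Trained networks look in the newest picture that a camera, given by its name, has taken for a name from the list of things; names that differ only in an ending like _2 or _b are one class to them, and where a whole thing is asked for, a point or a joint stands for the part that bears it (a point fixed in the world has none). Each returns a list of dicts, best first, with "conf" (0 to 1); they miss things now and then, are a little off and sometimes report something else, mostly with a low value. They report only what shows in the picture. A call takes as long as a camera call.
- recognise(query, camera): "box" ([centre column, centre row, width, height] in pixels, round what is visible of it).
- silhouettes(query, camera): "mask" (384x512 bool, what is visible of it) and "box" ([centre column, centre row, width, height] in pixels, round what is visible of it).
- pinpoint(query, camera): "xy" ([column, row] in pixels: a listed point, or the origin of a listed thing).
The state is a dict: "time": time; "joint_positions": joint angles; "joint_vel": joint speeds; "joint_torque": joint torques, N m; "ee_pos": TCP position; "eef_rot": TCP orientation; "ft_force": force on the tool from outside, world axes, zero at the start; "torque": the same for the moment, N m; "width": finger opening in m.
Only numpy, scipy, OpenCV 4.12 (cv2) and the standard library are available. Lean on these libraries where they do the work, as an engineer would, in place of code of your own. Each camera call takes 0.05 s, during which the arm holds its last target. There are 200 camera calls.

TASK

Put the two loose battery packs on top of the pack already on the charging dock, one above the other, so that all three stand as one straight, square column. Then turn the large outer ring of the charger's double knob until its white line points at the three-dot mark, leaving the small inner knob on top of it as it was set. Leave everything else on the bench where it is.

Things in the scene. Friction and masses are not known exactly. Their poses are not given: they have to be found in the camera images.
- pack_a_mid (a point): a closed battery pack, a grey rectangular case with black ends and two brass strips on its flat top: 120 mm long (its x), 60 mm wide (its y), 36 mm high, 0.3 to 0.55 kg; the point is its very centre, 18 mm above its underside; either end may face either way. This one already sits squarely on the charging dock, loose.
- pack_b_mid (a point): a closed battery pack, a grey rectangular case with black ends and two brass strips on its flat top: 120 mm long (its x), 60 mm wide (its y), 36 mm high, 0.3 to 0.55 kg; the point is its very centre, 18 mm above its underside; either end may face either way. It starts flat on the bench, at any of three places.
- pack_c_mid (a point): a closed battery pack, a grey rectangular case with black ends and two brass strips on its flat top: 120 mm long (its x), 60 mm wide (its y), 36 mm high, 0.3 to 0.55 kg; the point is its very centre, 18 mm above its underside; either end may face either way. It starts flat on the bench, at any of three places.
- station: the charging station, a heavy grey metal case fixed to the bench, 200 mm deep (x), 360 mm wide (y), 60 mm high, origin at the centre of its underside; dock on its left (+y) half, double knob on its right (-y) half. A black meter hood, 110 mm wide and 36 mm high, stands on it behind the knob, its face 87 mm from the knob's axis; otherwise the top round the knob is flat
- dock (a point): centre of the top face of the charging dock, a black plinth 120 x 60 mm and 8 mm high on the station's top (68 mm above the bench), 100 mm to the +y side of the station's centre. Its x axis runs along the dock's length, and so along a squarely stacked pack; z up; same axes as the station
- knob_axis (a point): point on the vertical axis of the double knob at the station's top face, 60 mm above the bench, at x -15, y -90 mm in the station's frame. The outer ring is a black ribbed cylinder 64 mm across, from 3 to 26 mm above this point. On it stands the inner knob, an aluminium cylinder 33 mm across, from 27 to 49 mm above this point
- ring (a joint): angle of the outer ring, which sets the charging current for one to five packs, rad: 0 at the mark without dots, growing clockwise seen from above, stops at 0 and 4.89; it stands at 0.873 per dot, so 2.618 when its white line points at the three-dot mark. It turns stiffly (about 0.07 N m) and stays where it is left; it is free of the inner knob
- ring_line (a point): outer end of the white line on the outer ring: on its top rim, 32 mm from the axis, 26 mm above the top face
- three_dots (a point): the three-dot mark of the black scale printed on the light plate round the ring, 50 mm from the knob's axis, on the top face, straight behind it (station's +x). The scale has a mark without dots and then marks with one to five dots, 50 degrees apart
- trim_line (a point): outer end of the black line on top of the inner knob, 15.5 mm from the axis, 49 mm above the top face; the inner knob trims the voltage and turns very easily (about 0.012 N m)
- drive_mid (a point): bystander: centre of a flat aluminium disk drive case, 115 x 78 x 22 mm, flat on the bench at one of the same three places as the loose packs; it is not a pack
- air_can_mid (a point): bystander: a white and blue spray can, 60 mm across, 177 mm tall, upright on the bench; point 90 mm up its axis
- driver_grip (a point): bystander: handle of a screwdriver 190 mm long lying on the bench before the station
- tray: bystander: an open blue screw tray, 110 x 160 x 32 mm, origin at the centre of its underside
- cooler_mid (a point): bystander: centre of a square processor cooler with a black fan, 90 x 90 x 46 mm, on the bench
- mug: bystander: a white mug, 80 mm across, 95 mm high, origin at the centre of its underside

How it is judged:
By the outcome, as a careful person would: the job done as asked, in the order asked, and still so for the second after the job is handed in, with the robot touching nothing.
It also fails if it takes over 67 s, if anything falls off the work surface, if the arm or the gripper's body presses on something with over 40 N, if the wrist force passes 120 N, or if a joint passes its speed limit or range.

## Working session

There is one attempt and no reset: what is moved stays moved. The work goes in short steps, Python scripts to look and compute and a tool call to move; the robot and the scene stay as the last step left them, time stands still between calls to the robot, and variables do not carry over. Pictures are saved under pics/ and viewed, about 8 in all and at most 12, crops included, and the job is handed in when it is done.

Besides the shell and the picture viewer there is one more tool, called after "Request:" in YAML: its name, and indented under it one key for each argument. carry_out: Moves the arm, as the interface text tells. Its arguments: {"type":"object","properties":{"rows":{"type":"array","items":{"type":"array","items":{"type":"number"}}},"force":{"type":"number"}},"required":["rows"]}

```bash
ls; mkdir -p pics; python3 - <<'E'
from bench import *
import cv2,numpy as np
s=read_state();print({k:np.round(v,3) for k,v in s.items()})
a=camera('top');b=camera('side')
cv2.imwrite('pics/t0.png',a);cv2.imwrite('pics/s0.png',b)
for c in('top','side','wrist'):
  i=camera_info(c);print(c,{k:np.round(v,4).tolist() for k,v in i.items()})
for q in['pack_a_mid','station','dock','knob_axis','three_dots','ring_line','trim_line','drive_mid','air_can_mid','driver_grip','tray','cooler_mid','mug']:
  print(q,[(np.round(d['xy'],1).tolist(),round(d['conf'],2)) for d in pinpoint(q,'top')][:5])
E
```

```text
pics
{'time': np.float64(0.0), 'joint_positions': array([-1.178,  0.333, -0.065,  1.461,  0.022,  1.35 , -0.088]), 'joint_vel': array([ 0.   ,  0.001, -0.001,  0.   , -0.001, -0.   ,  0.002]), 'joint_torque': array([-2.0000e-03, -6.2328e+01,  2.4000e-02, -3.8990e+01, -6.1000e-02,
        4.0000e-02,  0.0000e+00]), 'ee_pos': array([0.252, 0.571, 0.236]), 'eef_rot': array([ 0.838,  0.546, -0.001,  0.   ]), 'ft_force': array([-0.094,  0.175,  0.071]), 'torque': array([0.02 , 0.014, 0.05 ]), 'width': np.float64(0.087)}
top {'fx': 461.0499, 'fy': 461.0499, 'cx': 257.7892, 'cy': 188.8691, 'extrinsics': [[-0.008, -0.9921, 0.1252, 0.3753], [-1.0, 0.0086, 0.0042, -0.0529], [-0.0052, -0.1251, -0.9921, 1.4586], [0.0, 0.0, 0.0, 1.0]]}
side {'fx': 445.6823, 'fy': 445.6823, 'cx': 257.9134, 'cy': 193.6989, 'extrinsics': [[0.9674, -0.155, 0.2004, 0.2549], [-0.2529, -0.6375, 0.7278, -1.1393], [0.015, -0.7547, -0.6559, 1.0685], [0.0, 0.0, 0.0, 1.0]]}
wrist {'fx': 266.0017, 'fy': 266.0017, 'cx': 252.0386, 'cy': 194.5187, 'tool_from_camera': [[1.0, -0.0011, 0.001, -0.0014], [0.0008, 0.9557, 0.2944, -0.0814], [-0.0012, -0.2944, 0.9557, -0.1484], [0.0, 0.0, 0.0, 1.0]]}
pack_a_mid [([196.5, 177.5], 0.79)]
station [([231.7, 178.5], 0.97), ([400.3, 209.8], 0.29), ([159.9, 251.8], 0.17)]
dock []
knob_axis [([262.0, 172.6], 0.96), ([122.9, 157.5], 0.65), ([313.4, 134.1], 0.25)]
three_dots [([253.7, 160.4], 0.64)]
ring_line [([249.3, 176.8], 0.76), ([248.8, 232.9], 0.61), ([198.0, 175.6], 0.55)]
trim_line [([255.0, 172.1], 0.61)]
drive_mid [([117.2, 223.0], 0.75)]
air_can_mid [([158.7, 251.2], 0.89), ([230.0, 179.2], 0.28)]
driver_grip [([249.5, 236.8], 0.56)]
tray [([120.7, 156.1], 0.83)]
cooler_mid [([398.7, 206.3], 0.65)]
mug [([314.6, 132.5], 0.72)]
```

View pictures.

```bash
python3 - <<'E'
import cv2,numpy as np
a=cv2.imread('pics/t0.png');b=cv2.imread('pics/s0.png')
cv2.imwrite('pics/v1.png',cv2.resize(a[90:330,80:440],None,fx=2.2,fy=2.2,interpolation=cv2.INTER_CUBIC))
E
```

```text
(no output)
```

View pics/v1.png

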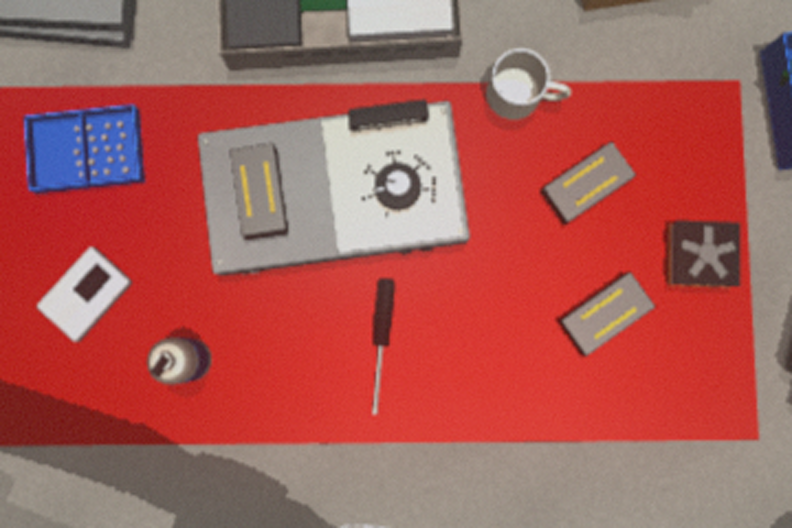

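View pics/s0.png

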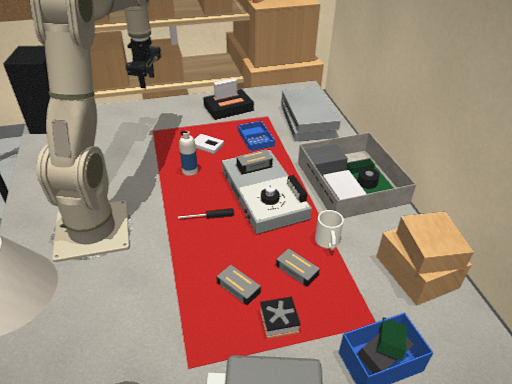

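```bash
cat > h.py <<'E'
from bench import *
import cv2,numpy as np
from scipy.spatial.transform import Rotation as R
def cam(c,s=None):
    i=camera_info(c);K=np.array([[i['fx'],0,i['cx']],[0,i['fy'],i['cy']],[0,0,1.]])
    if c!='wrist': return K,np.array(i['extrinsics'])
    T=np.eye(4);s=s or read_state();T[:3,:3]=R.from_quat(s['eef_rot']).as_matrix();T[:3,3]=s['ee_pos']
    return K,T@np.array(i['tool_from_camera'])
def w(px,z,KT):
    K,T=KT;px=np.atleast_2d(np.array(px,float));d=(T[:3,:3]@np.linalg.inv(K)@np.c_[px,np.ones(len(px))].T).T
    return T[:3,3]+d*((z-T[2,3])/d[:,2])[:,None]
def proj(p,KT):
    K,T=KT;q=(np.atleast_2d(p)-T[:3,3])@T[:3,:3];u=q@K.T;return u[:,:2]/u[:,2:]
def tool(s=None):
    s=s or read_state();M=R.from_quat(s['eef_rot']).as_matrix();return np.array(s['ee_pos']),M,np.degrees(np.arctan2(M[1,0],M[0,0]))
def brass(img,KT,z,lo=(0,90,110),hi=(110,255,255)):
    """yellow strips back-projected to plane z; returns list of (centre, long-axis deg, size)"""
    h=cv2.cvtColor(img,cv2.COLOR_BGR2HSV);m=cv2.inRange(h,(18,110,110),(36,255,255))
    m=cv2.morphologyEx(m,cv2.MORPH_CLOSE,np.ones((2,2),np.uint8))
    out=[]
    for c in cv2.findContours(m,cv2.RETR_EXTERNAL,cv2.CHAIN_APPROX_NONE)[0]:
        if len(c)<14: continue
        p=w(c[:,0],z,KT)[:,:2];r=cv2.minAreaRect((p*1000).astype(np.float32))
        (a,b),t=r[1],r[2]; t=t if a>b else t+90
        out.append((np.round(r[0]).tolist(),round((t+90)%180-90,1),np.round([max(a,b),min(a,b)]).tolist(),np.round(c[:,0].mean(0)).tolist()))
    return out
E
python3 - <<'E'
from h import *
a=cv2.imread('pics/t0.png');KT=cam('top')
for o in brass(a,KT,.036):print(o)
print('on dock');[print(o) for o in brass(a,KT,.104) if o[3][0]<230]
print('knob',w([262,172.6],.06,KT),'ringline',w([249.3,176.8],.086,KT),'trim',w([255,172.1],.109,KT),'3d',w([253.7,160.4],.06,KT),'st',w([231.7,178.5],0,KT))
print(tool())
for n,z in(('cooler',.046),('mug',.095),('can',.177)):pass
print('cooler',w([398.7,206.3],.023,KT),'can',w([158.7,251.2],.09,KT),'mug',w([314.6,132.5],0,KT))
# station corners seen in v1
v=np.array([[199,133],[450,101],[468,240],[215,273]])/2.2+[80,90]
print(w(v,.06,KT))
E
```

```text
([403.0, -360.0], -56.1, [67.0, 6.0], [360.0, 237.0])
([429.0, -341.0], -56.0, [67.0, 6.0], [354.0, 229.0])
([589.0, -340.0], -56.9, [66.0, 6.0], [352.0, 177.0])
([594.0, 157.0], 8.6, [70.0, 6.0], [192.0, 177.0])
([598.0, 124.0], 9.7, [68.0, 6.0], [203.0, 176.0])
([616.0, -322.0], -56.8, [68.0, 6.0], [346.0, 169.0])
on dock
([583.0, 147.0], 8.6, [67.0, 6.0], [192.0, 177.0])
([588.0, 116.0], 9.7, [64.0, 6.0], [203.0, 176.0])
knob [[ 0.60200767 -0.06037818  0.06      ]] ringline [[ 0.58533    -0.02188587  0.086     ]] trim [[ 0.59574915 -0.03938302  0.109     ]] 3d [[ 0.64029701 -0.0351516   0.06      ]] st [[0.59348858 0.03639088 0.        ]]
(array([0.25239118, 0.57178192, 0.23658057]), array([[ 4.03851090e-01,  9.14824736e-01,  5.75283795e-06],
       [ 9.14824733e-01, -4.03851089e-01,  7.91960520e-05],
       [ 7.47737972e-05, -2.67205735e-05, -9.99999997e-01]]), np.float64(66.18084940579598))
cooler [[ 0.49782269 -0.48587234  0.023     ]] can [[0.36549854 0.24613398 0.09      ]] mug [[ 0.74161429 -0.2321334   0.        ]]
[[ 0.67386943  0.22212467  0.06      ]
 [ 0.71659406 -0.13135595  0.06      ]
 [ 0.51943696 -0.15327122  0.06      ]
 [ 0.47661593  0.19690725  0.06      ]]
```

Request:
carry_out:
  rows:
    - [-1,-0.3,0.45,0,0]
    - [-1,-0.65,0.93,0,0]
    - [-1,-0.65,0.93,0,0]
    - [-1,-0.65,0.93,0,0]
    - [-1,-0.65,0.93,0,0]
    - [-1,-0.65,0.93,0,0]
    - [-1,-0.65,0.93,0,0]
    - [-1,-0.65,0.93,0,0]
    - [-1,-0.65,0.93,0,0]
    - [-1,-0.65,0.93,0,0]
    - [-1,-0.65,0.93,0,0]
    - [-1,-0.65,0.93,0,0]
    - [-1,-0.65,0.93,0,0]
    - [-1,-0.65,0.93,0,0]
    - [-1,-0.65,0.93,0,0]
    - [-1,-0.65,0.93,0,0]
    - [-1,-0.65,0.93,0,0]
    - [-1,-0.65,0.93,0,0]
    - [-1,-0.35,0.45,0,0]
    - [-1,0,0,0,0]

```text
time: 2.42
ee_pos: [0.5819, 0.0246, 0.2363]
eef_rot: [0.836, 0.549, 0.003, -0.001]
ft_force: [-0.2, 0.4, 1.0]
width: 0.0873
```

```bash
cat >> h.py <<'E'
def shot(fn):
    s=read_state();im=camera('wrist');cv2.imwrite('pics/'+fn,im);KT=cam('wrist',s);return s,im,KT
E
python3 - <<'E'
from h import *
s,im,KT=shot('w1.png');np.set_printoptions(precision=4,suppress=True)
print(s['time'],tool(s),s['joint_positions'])
for o in brass(im,KT,.104):print(o)
for q,z in(('knob_axis',.06),('three_dots',.06),('ring_line',.086),('trim_line',.109),('dock',.068),('pack_a_mid',.086)):
  print(q,[(np.round(d['xy'],1).tolist(),round(d['conf'],2),w(d['xy'],z,KT)[0]) for d in pinpoint(q,'wrist')][:2])
E
```

```text
2.4167 (array([0.5819, 0.0246, 0.2363]), array([[ 0.3977,  0.9175,  0.004 ],
       [ 0.9175, -0.3977,  0.0043],
       [ 0.0055,  0.0019, -1.    ]]), np.float64(66.56750196876256)) [-0.4504  0.2385  0.3943  1.6029 -0.0981  1.3148  1.1201]
([770.0, 150.0], -16.8, [31.0, 4.0], [406.0, 284.0])
([611.0, -187.0], -32.6, [55.0, 11.0], [102.0, 279.0])
([582.0, 118.0], 9.1, [51.0, 6.0], [333.0, 155.0])
([586.0, 151.0], 8.6, [70.0, 6.0], [364.0, 147.0])
knob_axis [([199.5, 210.6], 0.57, array([ 0.592 , -0.0544,  0.06  ]))]
three_dots [([217.1, 241.3], 0.6, array([ 0.641 , -0.0526,  0.06  ]))]
ring_line [([216.2, 205.9], 0.91, array([ 0.5877, -0.0247,  0.086 ]))]
trim_line [([204.6, 224.0], 0.87, array([ 0.5956, -0.0399,  0.109 ]))]
dock []
pack_a_mid [([343.9, 154.6], 0.77, array([0.59  , 0.1334, 0.086 ]))]
```

View pics/w1.png

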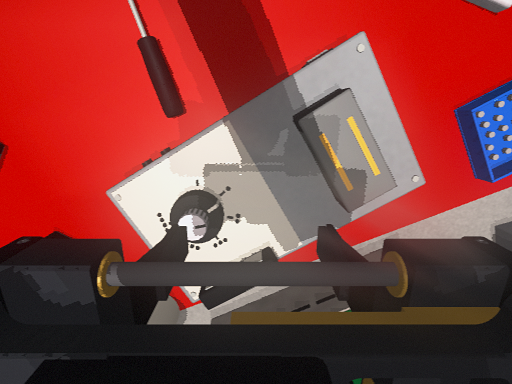

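```bash
cat >> h.py <<'E'
def fitrect(px,z,KT,L,W,name=''):
    """fit L(x) by W(y) rectangle to 4 px corners; prints centre,yaw,rms"""
    p=w(px,z,KT)[:,:2];print(name,'sides mm',np.round(1000*np.linalg.norm(p-np.roll(p,-1,0),axis=1)),'centre',np.round(p.mean(0)*1000,1))
    e=[np.degrees(np.arctan2(*(p[(i+1)%4]-p[i])[::-1])) for i in range(4)];print('  edge deg',np.round(e,1));return p
E
python3 - <<'E'
from h import *
im=cv2.imread('pics/w1.png');KT=cam('wrist')
fitrect([[303,112],[350,90],[397,188],[350,210]],.104,KT,.12,.06,'packA')
p=w([[361,33],[425,183],[107,192]],.06,KT)[:,:2];print(p)
print(np.linalg.norm(p[0]-p[1]),np.linalg.norm(p[0]-p[2]),np.degrees(np.arctan2(*(p[1]-p[0])[::-1])),np.degrees(np.arctan2(*(p[0]-p[2])[::-1]))-90)
c=cv2.resize(im[60:240,90:290],None,fx=4,fy=3.3*4/3.3,interpolation=cv2.INTER_CUBIC)
d=cv2.resize(im[20:220,260:440],None,fx=3,fy=3,interpolation=cv2.INTER_CUBIC)
c=cv2.resize(im[165:255,150:250],None,fx=4,fy=4,interpolation=cv2.INTER_CUBIC)
o=np.zeros((600,795,3),np.uint8);o[:,:540]=d;c=c[:,:];o[:255*1,540:]=cv2.resize(im[172:252,155:245],(255,255),interpolation=cv2.INTER_CUBIC)
t=cv2.imread('pics/t0.png');o[300:555,540:]=cv2.resize(t[145:200,232:287],(255,255),interpolation=cv2.INTER_CUBIC)
cv2.imwrite('pics/v2.png',o)
E
```

```text
packA sides mm [ 50. 119.  55. 121.] centre [583.7 142.9]
  edge deg [  91.6    9.   -85.5 -173.8]
[[ 0.47598557  0.20320946]
 [ 0.669884    0.2313265 ]
 [ 0.52213457 -0.14398021]]
0.19592643814018976 0.35024334641743543 8.25089757307112 7.57146287657784
```

View pics/v2.png

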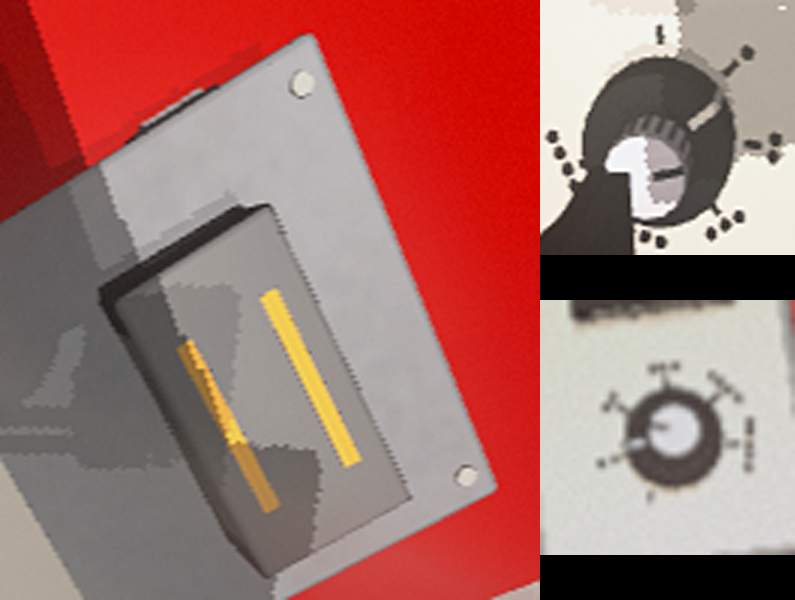

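Request:
carry_out:
  rows:
    - [-1,0.6,0.22,0,-0.92]
    - [-1,0.6,0.22,0,-0.92]
    - [-1,0.6,0.22,0,-0.92]
    - [-1,0.6,0.22,0,-0.92]
    - [-1,0.6,0.22,0,-0.92]
    - [-1,0.6,0.22,0,-0.92]
    - [-1,0.6,0.22,0,-0.92]
    - [-1,0,0,0,0]
    - [-1,0,0,0,0]

```text
time: 3.52
ee_pos: [0.6431, 0.1608, 0.2385]
eef_rot: [0.633, 0.774, 0.005, -0.002]
ft_force: [0.6, -0.3, 0.7]
width: 0.087
```

```bash
python3 - <<'E'
from h import *
s,im,KT=shot('w2.png');np.set_printoptions(precision=4,suppress=True)
print(s['time'],tool(s),s['joint_positions'])
for o in brass(im,KT,.104):print(o)
cv2.imwrite('pics/v3.png',cv2.resize(im[0:260,120:420],None,fx=2.3,fy=2.3,interpolation=cv2.INTER_CUBIC))
E
```

```text
3.5167 (array([0.6431, 0.1608, 0.2385]), array([[-0.1975,  0.9803,  0.0032],
       [ 0.9803,  0.1974,  0.0113],
       [ 0.0104,  0.0054, -0.9999]]), np.float64(101.38969064213795)) [-0.4936  0.4131  0.255   1.3659 -0.1138  1.3698  1.5325]
([729.0, 376.0], 21.2, [22.0, 2.0], [406.0, 286.0])
([787.0, 4.0], -1.9, [62.0, 12.0], [102.0, 276.0])
([585.0, 151.0], 8.9, [69.0, 5.0], [253.0, 134.0])
([590.0, 120.0], 9.3, [69.0, 6.0], [223.0, 133.0])
```

View pics/v3.png

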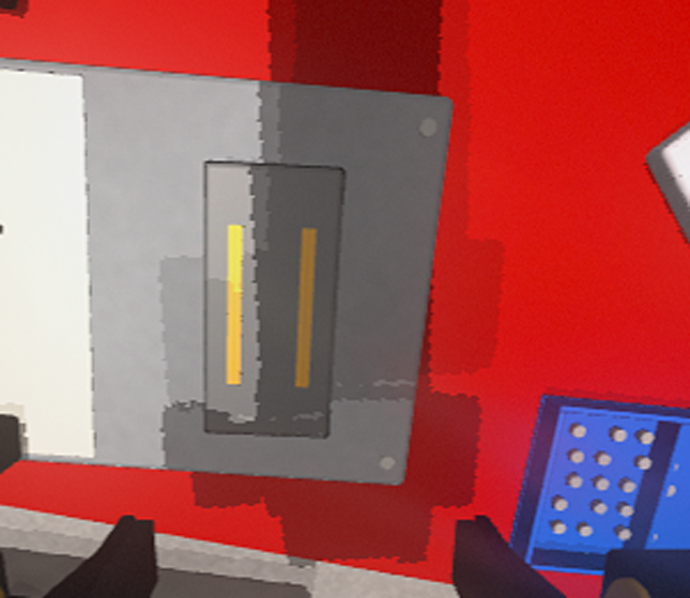

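```bash
cat >> h.py <<'E'
def plan(p1,yaw1,n,jaw,s=None):
    """n rows from now to p1 (m), tool-x yaw1 deg, straight, trapezoid"""
    p,M,y=tool(s);wt=np.ones(n)
    if n>3: wt[0]=wt[-1]=.5
    wt/=wt.sum();dy=(yaw1-y+180)%360-180;d=np.array(p1)-p;a=y;out=[]
    for k in wt:
        t=np.radians(a);X=np.array([np.cos(t),np.sin(t)]);Y=np.array([np.sin(t),-np.cos(t)])
        out.append([jaw]+np.round([d[:2]@X*k/.03,d[:2]@Y*k/.03,-d[2]*k/.03,-dy*k/5],2).tolist());a+=dy*k
    print('delta',np.round(d*1000,1),round(dy,1));print(out);return out
E
python3 - <<'E'
from h import *
KT=cam('wrist')
c=np.array([[206,162],[345,168],[328.5,437],[206,434]])/2.3+[120,0]
fitrect(c,.104,KT,0,0,'A')
fitrect(np.array([[452,98],[404,485]])/2.3+[120,0],.06,KT,0,0,'st') if 0 else print(w(np.array([[452,98],[404,485]])/2.3+[120,0],.06,KT))
plan([.450,-.400,.170],33.9,18,-1)
E
```

```text
A sides mm [ 59. 119.  59. 119.] centre [587.1 136. ]
  edge deg [  99.2    8.7  -80.3 -171.4]
[[0.47756622 0.20134067 0.06      ]
 [0.67292419 0.22723618 0.06      ]]
delta [-192.8 -561.4  -68.5] -67.5
[[-1, -0.5, -0.29, 0.07, 0.4], [-1, -1.02, -0.55, 0.13, 0.79], [-1, -1.06, -0.48, 0.13, 0.79], [-1, -1.09, -0.41, 0.13, 0.79], [-1, -1.12, -0.33, 0.13, 0.79], [-1, -1.14, -0.25, 0.13, 0.79], [-1, -1.15, -0.17, 0.13, 0.79], [-1, -1.16, -0.09, 0.13, 0.79], [-1, -1.16, -0.01, 0.13, 0.79], [-1, -1.16, 0.07, 0.13, 0.79], [-1, -1.15, 0.15, 0.13, 0.79], [-1, -1.14, 0.23, 0.13, 0.79], [-1, -1.12, 0.31, 0.13, 0.79], [-1, -1.1, 0.38, 0.13, 0.79], [-1, -1.07, 0.46, 0.13, 0.79], [-1, -1.04, 0.53, 0.13, 0.79], [-1, -1.0, 0.6, 0.13, 0.79], [-1, -0.48, 0.34, 0.07, 0.4]]
```

Request:
carry_out:
  rows:
    - [-1,-0.5,-0.27,0.05,0.35]
    - [-1,-0.93,-0.5,0.11,0.7]
    - [-1,-0.95,-0.44,0.11,0.7]
    - [-1,-0.97,-0.38,0.11,0.7]
    - [-1,-0.99,-0.32,0.11,0.7]
    - [-1,-1,-0.26,0.11,0.7]
    - [-1,-1,-0.2,0.11,0.7]
    - [-1,-1,-0.12,0.11,0.7]
    - [-1,-1,-0.06,0.11,0.7]
    - [-1,-1,0.0,0.11,0.7]
    - [-1,-1,0.07,0.11,0.7]
    - [-1,-1,0.14,0.11,0.7]
    - [-1,-1,0.2,0.11,0.7]
    - [-1,-1,0.27,0.11,0.7]
    - [-1,-0.97,0.33,0.11,0.7]
    - [-1,-0.95,0.4,0.11,0.7]
    - [-1,-0.93,0.46,0.11,0.7]
    - [-1,-0.9,0.52,0.11,0.7]
    - [-1,-0.4,0.3,0.06,0.3]
    - [-1,0,0,0,0]

```text
time: 5.23
ee_pos: [0.4341, -0.3893, 0.1705]
eef_rot: [0.957, 0.289, 0.009, -0.007]
ft_force: [-0.4, -0.1, 0.2]
width: 0.0871
```

```bash
cat >> h.py <<'E'
def pk(im,KT,z):
    o=[q for q in brass(im,KT,z) if 50<q[2][0]<85 and q[2][1]<10];[print(q) for q in o];return o
E
python3 - <<'E'
from h import *
s,im,KT=shot('w3.png');np.set_printoptions(precision=4,suppress=True)
print(s['time'],tool(s),s['joint_positions'])
pk(im,KT,.036)
E
```

```text
5.2333 (array([ 0.4341, -0.3893,  0.1705]), array([[ 0.8328,  0.5534,  0.0129],
       [ 0.5532, -0.8329,  0.0176],
       [ 0.0205, -0.0076, -0.9998]]), np.float64(33.59543284024317)) [ 0.0936  0.3351  0.6999  1.6925 -0.2523  1.2027  1.445 ]
([734.0, -384.0], 32.5, [66.0, 2.0], [445.0, 308.0])
([615.0, -312.0], -56.2, [51.0, 6.0], [417.0, 218.0])
([589.0, -330.0], -56.2, [52.0, 6.0], [390.0, 219.0])
```

View pics/w3.png

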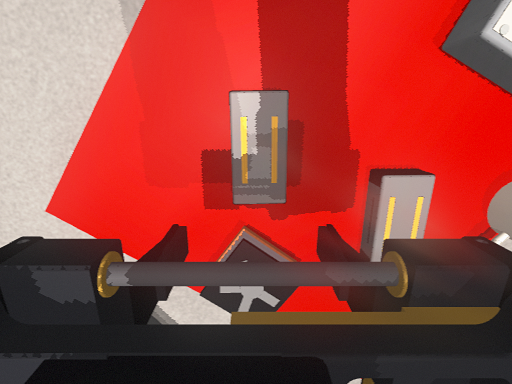

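```bash
python3 - <<'E'
import re
t=open('h.py').read().replace('(18,110,110),(36,255,255)','(15,100,80),(40,255,255)').replace("np.ones((2,2)","np.ones((5,3)")
open('h.py','w').write(t)
E
python3 - <<'E'
from h import *
KT=cam('wrist');im=cv2.imread('pics/w3.png')
pk(im,KT,.036)
fitrect([[231.5,92],[288,91],[286.5,204],[234,203]],.036,KT,0,0,'B')
pk(cv2.imread('pics/t0.png'),cam('top'),.036)
E
```

```text
([614.0, -311.0], -56.1, [51.0, 7.0], [417.0, 217.0])
([590.0, -333.0], -56.5, [63.0, 7.0], [388.0, 222.0])
([405.0, -357.0], -55.7, [70.0, 6.0], [244.0, 150.0])
([431.0, -338.0], -55.2, [70.0, 6.0], [274.0, 149.0])
B sides mm [ 56. 119.  59. 117.] centre [ 419.1 -346.8]
  edge deg [  34.7  -54.9 -147.9  123.8]
([405.0, -356.0], -55.5, [69.0, 6.0], [359.0, 237.0])
([431.0, -338.0], -55.5, [67.0, 6.0], [353.0, 228.0])
([593.0, -337.0], -55.6, [70.0, 7.0], [351.0, 176.0])
([597.0, 161.0], 8.1, [71.0, 7.0], [191.0, 176.0])
([600.0, 127.0], 8.4, [71.0, 7.0], [202.0, 175.0])
([619.0, -319.0], -55.6, [69.0, 7.0], [345.0, 168.0])
```

Request:
carry_out:
  rows:
    - [-1,0.16,-0.73,0.3,-0.1]
    - [-1,0.16,-0.73,0.6,-0.1]
    - [-1,0,0,0.8,0]
    - [-1,0,0,0.8,0]
    - [-1,0,0,0.8,0]
    - [-1,0,0,0.5,0]
    - [-1,0,0,0,0]

```text
time: 5.87
ee_pos: [0.4227, -0.3354, 0.0561]
eef_rot: [0.953, 0.302, 0.014, -0.007]
ft_force: [-0.2, -0.4, -0.4]
width: 0.0869
```

```bash
python3 - <<'E'
from h import *
s=read_state();print(s['time']);np.set_printoptions(precision=4,suppress=True);print(tool(s));plan([.418,-.3475,.022],34.6,2,-1)
E
```

```text
5.8667
(array([ 0.4227, -0.3354,  0.0561]), array([[ 0.8171,  0.5761,  0.0217],
       [ 0.5758, -0.8173,  0.021 ],
       [ 0.0299, -0.0046, -0.9995]]), np.float64(35.171021147789084))
delta [ -4.7 -12.1 -34.1] -0.6
[[-1, -0.18, 0.12, 0.57, 0.06], [-1, -0.18, 0.12, 0.57, 0.06]]
```

```bash
python3 - <<'E'
t=open('h.py').read()
i=t.index("        t=np.radians(a)");j=t.index("    print('delta'")
t=t[:i]+"""        Q=M@R.from_euler('z',y-a,degrees=True).as_matrix()
        out.append([jaw]+np.round(np.r_[d@Q*k/.03,-dy*k/5],2).tolist());a+=dy*k
"""+t[j:].replace("print('delta'","print(s is None and round(read_state()['time'],2),'tilt(mrad)',np.round(M[2,:2]*1000,1),'delta'",1)
open('h.py','w').write(t)
E
python3 - <<'E'
from h import *
plan([.418,-.3475,.022],34.6,3,-1)
E
```

```text
5.87 tilt(mrad) [29.9 -4.6] delta [ -4.7 -12.1 -34.1] -0.6
[[-1, -0.13, 0.08, 0.37, 0.04], [-1, -0.13, 0.08, 0.37, 0.04], [-1, -0.13, 0.08, 0.37, 0.04]]
```

Request:
carry_out:
  rows:
    - [-1,-0.13,0.08,0.37,0.03]
    - [-1,-0.13,0.08,0.37,0.03]
    - [-1,-0.1,0.06,0.3,0.03]
    - [-1,0,0,0,0]
    - [-1,0,0,0,0]

```text
time: 6.28
ee_pos: [0.4201, -0.346, 0.0242]
eef_rot: [0.954, 0.3, 0.015, -0.006]
ft_force: [0.3, 0.6, 0.2]
width: 0.0871
```

```bash
python3 - <<'E'
from h import *
plan([.418,-.3475,.022],34.6,3,-1)
E
```

```text
6.28 tilt(mrad) [32.7 -2.9] delta [-2.1 -1.5 -2.2] -0.3
[[-1, -0.03, 0.0, 0.02, 0.02], [-1, -0.03, 0.0, 0.02, 0.02], [-1, -0.03, 0.0, 0.02, 0.02]]
```

Request:
carry_out:
  rows:
    - [0.3,-0.03,0,0.02,0]
    - [1,-0.03,0,0.02,0]
    - [1,0,0,0,0]
    - [1,0,0,0,0]
    - [1,0,0,0,0]
    - [1,0,0,0,0]
  force: 30

```text
time: 6.78
ee_pos: [0.4193, -0.3482, 0.0247]
eef_rot: [0.954, 0.299, 0.016, -0.005]
ft_force: [1.0, -0.7, -4.4]
width: 0.0602
```

```bash
python3 - <<'E'
from h import *
p=tool()[0];plan([p[0],p[1],.18],34.6,4,1)
E
```

```text
6.78 tilt(mrad) [33.7 -0.4] delta [  0.    0.  155.3] -0.2
[[1, 0.03, -0.0, -0.86, 0.01], [1, 0.06, -0.0, -1.72, 0.02], [1, 0.06, -0.0, -1.72, 0.02], [1, 0.03, -0.0, -0.86, 0.01]]
```

Request:
carry_out:
  rows:
    - [1,0.01,0,-0.4,0]
    - [1,0.03,0,-0.8,0]
    - [1,0.03,0,-0.8,0]
    - [1,0.03,0,-0.8,0]
    - [1,0.03,0,-0.8,0]
    - [1,0.03,0,-0.8,0]
    - [1,0.01,0,-0.4,0]
    - [1,0,0,0,0]

```text
time: 7.45
ee_pos: [0.4152, -0.3459, 0.1762]
eef_rot: [0.954, 0.298, 0.012, -0.009]
ft_force: [-0.4, -0.9, -5.2]
width: 0.06
```

```bash
python3 - <<'E'
from h import *
plan([.587,.1358,.18],98.9,20,1)
E
```

```text
7.45 tilt(mrad) [28.7 -9.5] delta [171.8 481.7   3.8] 64.2
[[1, 0.36, -0.26, 0.01, -0.34], [1, 0.74, -0.5, 0.02, -0.68], [1, 0.77, -0.46, 0.02, -0.68], [1, 0.8, -0.41, 0.02, -0.68], [1, 0.82, -0.36, 0.02, -0.68], [1, 0.84, -0.31, 0.02, -0.68], [1, 0.86, -0.26, 0.02, -0.68], [1, 0.87, -0.21, 0.02, -0.68], [1, 0.88, -0.16, 0.02, -0.68], [1, 0.89, -0.11, 0.02, -0.68], [1, 0.9, -0.06, 0.02, -0.68], [1, 0.9, -0.0, 0.02, -0.68], [1, 0.9, 0.05, 0.02, -0.68], [1, 0.89, 0.1, 0.02, -0.68], [1, 0.88, 0.16, 0.02, -0.68], [1, 0.87, 0.21, 0.02, -0.68], [1, 0.86, 0.26, 0.02, -0.68], [1, 0.84, 0.31, 0.02, -0.68], [1, 0.82, 0.36, 0.02, -0.68], [1, 0.4, 0.2, 0.01, -0.34]]
```

Request:
carry_out:
  rows:
    - [1,0.36,-0.26,0,-0.34]
    - [1,0.74,-0.5,0,-0.68]
    - [1,0.77,-0.46,0,-0.68]
    - [1,0.8,-0.41,0,-0.68]
    - [1,0.82,-0.36,0,-0.68]
    - [1,0.84,-0.31,0,-0.68]
    - [1,0.86,-0.26,0,-0.68]
    - [1,0.87,-0.21,0,-0.68]
    - [1,0.88,-0.16,0,-0.68]
    - [1,0.89,-0.11,0,-0.68]
    - [1,0.9,-0.06,0,-0.68]
    - [1,0.9,0,0,-0.68]
    - [1,0.9,0.05,0,-0.68]
    - [1,0.89,0.1,0,-0.68]
    - [1,0.88,0.16,0,-0.68]
    - [1,0.87,0.21,0,-0.68]
    - [1,0.86,0.26,0,-0.68]
    - [1,0.75,0.28,0,-0.6]
    - [1,0.4,0.2,0,-0.3]
    - [1,0,0,0,0]

```text
time: 9.12
ee_pos: [0.5545, 0.1453, 0.1704]
eef_rot: [0.647, 0.763, 0.005, -0.012]
ft_force: [-0.8, 0.8, -4.2]
width: 0.0602
```

```bash
python3 - <<'E'
from h import *
s,im,KT=shot('w4.png')
plan([.587,.1358,.150],98.9,3,1)
print(read_state()['joint_positions'])
cv2.imwrite('pics/v4.png',im[:300])
E
```

```text
9.17 tilt(mrad) [ 24.3 -10.1] delta [ 32.9  -8.2 -20.2] -0.4
[[1, -0.15, 0.35, 0.22, 0.03], [1, -0.15, 0.35, 0.22, 0.03], [1, -0.15, 0.35, 0.22, 0.03]]
[-0.52178568  0.26792613  0.239399    1.69652383 -0.09496856  1.19290854
  1.47811063]
```

View pics/v4.png

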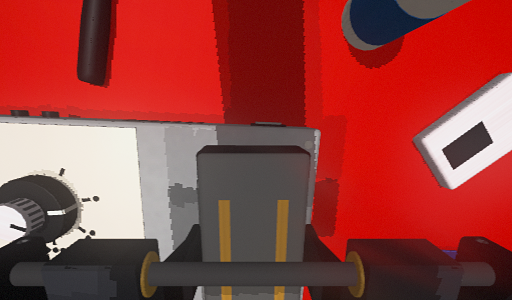

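```bash
python3 - <<'E'
from h import *
i=camera_info('wrist');K,_=cam('wrist');KT=(K,np.array(i['tool_from_camera']))
im=cv2.imread('pics/w4.png');h=cv2.cvtColor(im,cv2.COLOR_BGR2HSV);m=cv2.inRange(h,(15,100,60),(40,255,255))[180:240,205:300]
c=np.where(m.any(0))[0]+205;r=np.where(m.sum(1)>8)[0][0]+180;print('strip cols',c.min(),c.max(),'row',r)
g=im[140:165,215:290].mean((1,2));print(np.round(g))
for px in([224,r-.5],[282,r-.5],[252,153]):print(np.round(1000*w(px,-.0113,KT),1))
for row in(150,165,200,230):
  l=im[row,185:325].astype(int).sum(1);d=np.abs(np.diff(l));print(row,185+np.where(d>50)[0])
E
```

```text
strip cols 218 288 row 200
[ 97.  97.  97.  97. 100.  57.  35.  37.  37.  37.  37.  36.  36.  58.
  74.  77.  77.  77.  78.  78.  79.  79.  78.  78.  79.]
[[-16.2 -37.  -11.3]]
[[ 15.3 -37.  -11.3]]
[[ -0.9 -62.2 -11.3]]
150 [198 199 305 306 313 314 317 318]
165 [195 196 197 314 316]
200 [197]
230 [189 190 200 218 275 304]
```

```bash
cat >> h.py <<'E'
def place(top,q,gap,yaw,n,jaw):
    p,M,y=tool();M2=M@R.from_euler('z',y-yaw,degrees=True).as_matrix()
    return plan(np.array(top)+[0,0,gap]-M2@np.array(q),yaw,n,jaw)
E
python3 - <<'E'
from h import *
place([.587,.1358,.104],[-.0016,-.0018,.0247],.012,98.9,4,1)
E
```

```text
9.17 tilt(mrad) [ 24.3 -10.1] delta [ 34.8  -6.9 -29.5] -0.4
[[1, -0.07, 0.19, 0.16, 0.01], [1, -0.15, 0.37, 0.32, 0.03], [1, -0.14, 0.37, 0.32, 0.03], [1, -0.07, 0.19, 0.16, 0.01]]
```

Request:
carry_out:
  rows:
    - [1,-0.07,0.19,0.16,0.01]
    - [1,-0.15,0.37,0.32,0.03]
    - [1,-0.14,0.37,0.32,0.03]
    - [1,-0.07,0.19,0.16,0.01]
    - [1,0,0,0,0]
    - [1,0,0,0,0]

```text
time: 9.67
ee_pos: [0.5902, 0.1286, 0.1372]
eef_rot: [0.654, 0.756, 0.001, -0.012]
ft_force: [0.2, 0.7, -4.8]
width: 0.06
```

```bash
python3 - <<'E'
from h import *
place([.587,.1358,.104],[-.0016,-.0018,.0247],.001,98.9,3,1)
E
```

```text
9.67 tilt(mrad) [ 19.8 -13.7] delta [-1.3  8.7 -7.5] 0.7
[[1, 0.1, 0.0, 0.09, -0.04], [1, 0.1, 0.0, 0.09, -0.04], [1, 0.1, 0.0, 0.09, -0.04]]
```

Request:
carry_out:
  rows:
    - [1,0.14,0,0.05,-0.06]
    - [1,0.13,0,0.05,-0.06]
    - [1,0,0,0,0]
    - [1,0,0,0,0]

```text
time: 10.0
ee_pos: [0.5881, 0.1365, 0.1353]
eef_rot: [0.651, 0.759, 0.002, -0.012]
ft_force: [0.6, 0.4, -4.4]
width: 0.0601
```

```bash
python3 - <<'E'
from h import *
place([.587,.1358,.104],[-.0016,-.0018,.0247],0,98.9,3,1)
E
```

```text
10.0 tilt(mrad) [ 20.2 -13.1] delta [ 0.8  0.7 -6.6] 0.1
[[1, 0.01, 0.01, 0.07, -0.01], [1, 0.01, 0.01, 0.07, -0.01], [1, 0.01, 0.01, 0.07, -0.01]]
```

Request:
carry_out:
  rows:
    - [1,0.02,0.02,0.08,0]
    - [1,0.01,0.01,0.08,0]
    - [1,0,0,0.06,0]
    - [1,0,0,0,0]
    - [1,0,0,0,0]

```text
time: 10.42
ee_pos: [0.5888, 0.1388, 0.1292]
eef_rot: [0.65, 0.76, 0.003, -0.012]
ft_force: [-0.7, -1.2, -3.5]
width: 0.06
```

```bash
python3 - <<'E'
from h import *
place([.587,.1358,.104],[-.0016,-.0018,.0247],0,98.9,3,1)
E
```

```text
10.42 tilt(mrad) [ 21.  -11.2] delta [ 0.  -1.6 -0.5] 0.0
[[1, -0.02, -0.0, 0.01, -0.0], [1, -0.02, -0.0, 0.01, -0.0], [1, -0.02, -0.0, 0.01, -0.0]]
```

Request:
carry_out:
  rows:
    - [1,-0.06,0,0,0]
    - [1,0,0,0.02,0]
    - [1,0,0,0.03,0]
    - [1,0,0,0,0]
    - [1,0,0,0,0]

```text
time: 10.83
ee_pos: [0.5896, 0.137, 0.1291]
eef_rot: [0.65, 0.76, 0.003, -0.012]
ft_force: [-1.4, 0.7, -3.9]
width: 0.06
```

```bash
python3 - <<'E'
from h import *
place([.587,.1358,.104],[-.0016,-.0018,.0247],0,98.9,3,1)
E
```

```text
10.83 tilt(mrad) [21.9 -9.8] delta [-0.7  0.1 -0.4] 0.0
[[1, 0.0, -0.01, 0.0, -0.0], [1, 0.0, -0.01, 0.0, -0.0], [1, 0.0, -0.01, 0.0, -0.0]]
```

Request:
carry_out:
  rows:
    - [1,0,-0.02,0.04,0]
    - [1,0,0,0.03,0]
    - [1,0,0,0,0]

```text
time: 11.08
ee_pos: [0.5897, 0.137, 0.1288]
eef_rot: [0.65, 0.759, 0.004, -0.011]
ft_force: [0.7, 0.5, -4.4]
width: 0.0602
```

Request:
carry_out:
  rows:
    - [1,0,0,0.09,0]
    - [1,0,0,0,0]
    - [1,0,0,0,0]

```text
time: 11.33
ee_pos: [0.5903, 0.1367, 0.1285]
eef_rot: [0.651, 0.759, 0.005, -0.01]
ft_force: [-0.1, 0.1, -5.3]
width: 0.06
```

```bash
python3 - <<'E'
from h import *
place([.587,.1358,.104],[-.0016,-.0018,.0247],0,98.9,3,1)
E
```

```text
11.33 tilt(mrad) [22.8 -5.5] delta [-1.5  0.4  0.2] 0.1
[[1, 0.01, -0.02, -0.0, -0.01], [1, 0.01, -0.02, -0.0, -0.01], [1, 0.01, -0.02, -0.0, -0.01]]
```

Request:
carry_out:
  rows:
    - [1,0,-0.06,0.05,0]
    - [1,0,0,0.05,0]
    - [1,0,0,0,0]

```text
time: 11.58
ee_pos: [0.5901, 0.1367, 0.1284]
eef_rot: [0.651, 0.759, 0.007, -0.009]
ft_force: [-1.0, -0.7, -4.4]
width: 0.0602
```

```bash
python3 - <<'E'
from h import *
place([.587,.1358,.104],[-.0016,-.0018,.0247],0,98.9,3,1)
E
```

```text
11.58 tilt(mrad) [23.3 -0.8] delta [-1.5  0.4  0.3] 0.1
[[1, 0.01, -0.02, -0.0, -0.01], [1, 0.01, -0.02, -0.0, -0.01], [1, 0.01, -0.02, -0.0, -0.01]]
```

Request:
carry_out:
  rows:
    - [0.2,0,0,0,0]
    - [-1,0,0,0,0]
    - [-1,0,0,0,0]
    - [-1,0,0,0,0]
    - [-1,0,0,-0.5,0]
    - [-1,0,0,-0.8,0]
    - [-1,0,0.6,-0.9,0]
    - [-1,0,0.9,-0.8,0]
    - [-1,0,0.4,-0.6,0]
    - [-1,0,0,0,0]
    - [-1,0,0,0,0]

```text
time: 12.5
ee_pos: [0.6481, 0.1434, 0.2383]
eef_rot: [0.65, 0.76, 0.006, -0.009]
ft_force: [-0.5, 0.9, -0.8]
width: 0.0869
```

```bash
python3 - <<'E'
from h import *
s,im,KT=shot('w5.png');print(s['time'],tool(s))
pk(im,KT,.140)
cv2.imwrite('pics/v5.png',cv2.resize(im[0:260,120:420],None,fx=2.3,fy=2.3,interpolation=cv2.INTER_CUBIC))
plan([.655,-.385,.2],33.9,20,-1)
E
```

```text
12.5 (array([0.64810681, 0.14340013, 0.23834756]), array([[-0.15403653,  0.98804743, -0.0059187 ],
       [ 0.98781037,  0.15413008,  0.02178509],
       [ 0.02243696, -0.00249086, -0.99974516]]), np.float64(98.86317177599278))
([586.0, 152.0], 8.5, [70.0, 6.0], [270.0, 136.0])
([591.0, 120.0], 8.6, [70.0, 6.0], [235.0, 136.0])
12.55 tilt(mrad) [22.5 -2.2] delta [   7.  -528.4  -38.4] -65.0
[[-1, -0.46, -0.07, 0.02, 0.34], [-1, -0.92, -0.1, 0.05, 0.68], [-1, -0.93, -0.05, 0.05, 0.68], [-1, -0.93, 0.01, 0.05, 0.68], [-1, -0.93, 0.06, 0.05, 0.68], [-1, -0.92, 0.12, 0.05, 0.68], [-1, -0.91, 0.17, 0.05, 0.68], [-1, -0.9, 0.23, 0.05, 0.68], [-1, -0.89, 0.28, 0.05, 0.68], [-1, -0.87, 0.33, 0.05, 0.68], [-1, -0.85, 0.38, 0.05, 0.68], [-1, -0.82, 0.43, 0.05, 0.68], [-1, -0.79, 0.48, 0.05, 0.68], [-1, -0.76, 0.53, 0.05, 0.68], [-1, -0.73, 0.57, 0.05, 0.68], [-1, -0.7, 0.62, 0.05, 0.68], [-1, -0.66, 0.66, 0.05, 0.68], [-1, -0.62, 0.69, 0.05, 0.68], [-1, -0.57, 0.73, 0.05, 0.68], [-1, -0.27, 0.38, 0.02, 0.34]]
```

View pics/v5.png

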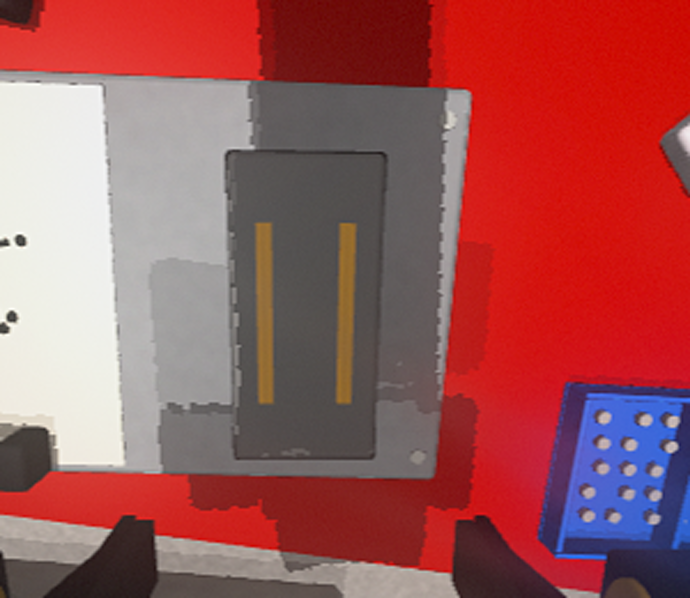

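Request:
carry_out:
  rows:
    - [-1,-0.46,-0.07,0.02,0.34]
    - [-1,-0.92,-0.1,0.08,0.68]
    - [-1,-0.93,-0.05,0.08,0.68]
    - [-1,-0.93,0.01,0.08,0.68]
    - [-1,-0.93,0.06,0.08,0.68]
    - [-1,-0.92,0.12,0.08,0.68]
    - [-1,-0.91,0.17,0.08,0.68]
    - [-1,-0.9,0.22,0.08,0.68]
    - [-1,-0.89,0.26,0.08,0.68]
    - [-1,-0.87,0.31,0.08,0.68]
    - [-1,-0.85,0.35,0.08,0.68]
    - [-1,-0.82,0.4,0.08,0.68]
    - [-1,-0.79,0.45,0.08,0.68]
    - [-1,-0.76,0.5,0.08,0.68]
    - [-1,-0.73,0.54,0.08,0.68]
    - [-1,-0.7,0.58,0.08,0.68]
    - [-1,-0.66,0.62,0.08,0.68]
    - [-1,-0.5,0.5,0.08,0.6]
    - [-1,-0.27,0.3,0.02,0.3]
    - [-1,0,0,0,0]

```text
time: 14.22
ee_pos: [0.5685, -0.424, 0.1707]
eef_rot: [0.97, 0.244, -0.014, -0.011]
ft_force: [-0.4, 0.6, 0.2]
width: 0.0865
```

```bash
python3 - <<'E'
from h import *
s,im,KT=shot('w6.png');print(s['time'],tool(s))
pk(im,KT,.036);print(proj([.604,-.329,.036],KT))
E
```

```text
14.2167 (array([ 0.56846236, -0.42398433,  0.17068249]), array([[ 0.88024047,  0.47347471, -0.03159775],
       [ 0.4740484 , -0.88039204,  0.01371037],
       [-0.0213269 , -0.02704728, -0.99940663]]), np.float64(28.304427283841697))
([591.0, -337.0], -56.2, [70.0, 7.0], [315.0, 130.0])
([618.0, -320.0], -56.2, [70.0, 6.0], [346.0, 127.0])
[[329.38838141 130.25835368]]
```

```bash
python3 - <<'E'
from h import *
plan([.6045,-.3285,.085],33.8,6,-1)
E
```

```text
14.27 tilt(mrad) [-21.2 -27.6] delta [ 35.8  94.5 -85.7] 5.4
[[-1, 0.26, -0.21, 0.29, -0.11], [-1, 0.53, -0.42, 0.57, -0.22], [-1, 0.53, -0.41, 0.57, -0.22], [-1, 0.54, -0.4, 0.57, -0.22], [-1, 0.55, -0.39, 0.57, -0.22], [-1, 0.28, -0.19, 0.29, -0.11]]
```

Request:
carry_out:
  rows:
    - [-1,0.26,-0.21,0.29,-0.11]
    - [-1,0.53,-0.42,0.57,-0.22]
    - [-1,0.53,-0.41,0.57,-0.22]
    - [-1,0.54,-0.4,0.57,-0.22]
    - [-1,0.55,-0.39,0.57,-0.22]
    - [-1,0.28,-0.19,0.29,-0.11]
    - [-1,0,0,0,0]
    - [-1,0,0,0,0]

```text
time: 14.93
ee_pos: [0.609, -0.3097, 0.0804]
eef_rot: [0.953, 0.303, -0.01, -0.014]
ft_force: [-0.3, -0.7, 0.1]
width: 0.0867
```

```bash
python3 - <<'E'
from h import *
plan([.6045,-.3285,.060],33.8,3,-1)
E
```

```text
14.93 tilt(mrad) [-11.4 -32.4] delta [ -4.5 -18.8 -20.4] -1.4
[[-1, -0.16, 0.15, 0.22, 0.1], [-1, -0.16, 0.15, 0.22, 0.1], [-1, -0.16, 0.15, 0.22, 0.1]]
```

Request:
carry_out:
  rows:
    - [-1,-0.16,0.15,0.2,0.1]
    - [-1,-0.16,0.15,0.2,0.1]
    - [-1,-0.12,0.12,0.2,0.08]
    - [-1,0,0,0,0]
    - [-1,0,0,0,0]

```text
time: 15.35
ee_pos: [0.6036, -0.3339, 0.0636]
eef_rot: [0.958, 0.287, -0.01, -0.011]
ft_force: [-0.2, 0.2, -0.3]
width: 0.087
```

```bash
python3 - <<'E'
from h import *
plan([.6045,-.3285,.0235],33.8,3,-1)
E
```

```text
15.35 tilt(mrad) [-11.9 -27.1] delta [  0.9   5.4 -40.1] 0.4
[[-1, 0.05, -0.03, 0.45, -0.02], [-1, 0.05, -0.03, 0.45, -0.02], [-1, 0.05, -0.03, 0.45, -0.02]]
```

Request:
carry_out:
  rows:
    - [-1,0.06,-0.08,0.3,-0.02]
    - [-1,0.05,-0.04,0.3,-0.02]
    - [-1,0.03,-0.02,0.3,-0.02]
    - [-1,0.02,0,0.3,0]
    - [-1,0,0,0.1,0]
    - [-1,0,0,0,0]
    - [-1,0,0,0,0]

```text
time: 15.93
ee_pos: [0.6033, -0.3275, 0.0197]
eef_rot: [0.957, 0.289, -0.01, -0.012]
ft_force: [0.0, -0.6, 0.3]
width: 0.0871
```

```bash
python3 - <<'E'
from h import *
plan([.6045,-.3285,.0235],33.8,2,-1)
E
```

```text
15.93 tilt(mrad) [-12.7 -27.9] delta [ 1.2 -1.   3.8] 0.2
[[-1, 0.01, 0.02, -0.06, -0.02], [-1, 0.01, 0.02, -0.06, -0.02]]
```

Request:
carry_out:
  rows:
    - [-1,0.02,0.05,-0.12,0]
    - [0.3,0,0,0,0]
    - [1,0,0,0,0]
    - [1,0,0,0,0]
    - [1,0,0,0,0]
    - [1,0,0,0,0]
  force: 30

```text
time: 16.43
ee_pos: [0.606, -0.3291, 0.0255]
eef_rot: [0.957, 0.289, -0.009, -0.011]
ft_force: [0.2, 0.8, 0.3]
width: 0.0618
```

```bash
python3 - <<'E'
from h import *
p=tool()[0];print(p,read_state()['joint_positions']);plan([p[0],p[1],.205],33.8,8,1)
E
```

```text
[ 0.6059542  -0.32909709  0.02545845] [ 0.06420563  0.72511827  0.54316306  1.46719051 -0.39947251  1.08952894
  1.27905427]
16.43 tilt(mrad) [-11.3 -25.6] delta [  0.    0.  179.5] 0.1
[[1, -0.0, -0.01, -0.43, -0.0], [1, -0.01, -0.02, -0.85, -0.0], [1, -0.01, -0.02, -0.85, -0.0], [1, -0.01, -0.02, -0.85, -0.0], [1, -0.01, -0.02, -0.85, -0.0], [1, -0.01, -0.02, -0.85, -0.0], [1, -0.01, -0.02, -0.85, -0.0], [1, -0.0, -0.01, -0.43, -0.0]]
```

Request:
carry_out:
  rows:
    - [1,0,0,0,0]
    - [1,0,0,0,0]
    - [1,0,0,-0.3,0]
    - [1,-0.01,-0.02,-0.6,0]
    - [1,-0.01,-0.02,-0.8,0]
    - [1,-0.01,-0.02,-0.8,0]
    - [1,-0.01,-0.02,-0.8,0]
    - [1,-0.01,-0.02,-0.8,0]
    - [1,-0.01,-0.02,-0.8,0]
    - [1,0,-0.02,-0.6,0]
    - [1,0,0,-0.3,0]
    - [1,0,0,0,0]

```text
time: 17.43
ee_pos: [0.6013, -0.327, 0.2037]
eef_rot: [0.957, 0.288, -0.015, -0.016]
ft_force: [0.7, -0.7, -5.4]
width: 0.0596
```

```bash
python3 - <<'E'
from h import *
plan([.588,.136,.205],98.7,20,1)
E
```

```text
17.43 tilt(mrad) [-20.2 -38.9] delta [-13.3 463.    1.3] 65.1
[[1, 0.21, -0.34, 0.01, -0.34], [1, 0.45, -0.68, 0.02, -0.69], [1, 0.49, -0.65, 0.02, -0.69], [1, 0.53, -0.62, 0.02, -0.69], [1, 0.56, -0.59, 0.02, -0.69], [1, 0.6, -0.55, 0.02, -0.69], [1, 0.63, -0.51, 0.02, -0.69], [1, 0.66, -0.48, 0.02, -0.69], [1, 0.69, -0.43, 0.02, -0.69], [1, 0.71, -0.39, 0.02, -0.69], [1, 0.73, -0.35, 0.02, -0.69], [1, 0.75, -0.31, 0.02, -0.69], [1, 0.77, -0.26, 0.02, -0.69], [1, 0.78, -0.21, 0.02, -0.69], [1, 0.8, -0.17, 0.02, -0.69], [1, 0.8, -0.12, 0.02, -0.69], [1, 0.81, -0.07, 0.02, -0.69], [1, 0.81, -0.02, 0.02, -0.69], [1, 0.81, 0.03, 0.02, -0.69], [1, 0.4, 0.04, 0.01, -0.34]]
```

Request:
carry_out:
  rows:
    - [1,0.21,-0.34,-0.02,-0.34]
    - [1,0.45,-0.66,-0.02,-0.69]
    - [1,0.49,-0.64,-0.02,-0.69]
    - [1,0.53,-0.6,-0.02,-0.69]
    - [1,0.56,-0.57,-0.02,-0.69]
    - [1,0.6,-0.53,-0.02,-0.69]
    - [1,0.63,-0.5,-0.02,-0.69]
    - [1,0.66,-0.47,-0.02,-0.69]
    - [1,0.69,-0.42,-0.02,-0.69]
    - [1,0.71,-0.38,-0.02,-0.69]
    - [1,0.73,-0.34,-0.02,-0.69]
    - [1,0.75,-0.3,-0.02,-0.69]
    - [1,0.77,-0.25,-0.02,-0.69]
    - [1,0.78,-0.2,-0.02,-0.69]
    - [1,0.8,-0.16,-0.02,-0.69]
    - [1,0.8,-0.12,-0.02,-0.69]
    - [1,0.78,-0.07,-0.02,-0.69]
    - [1,0.65,-0.02,-0.02,-0.6]
    - [1,0.35,0,0,-0.3]
    - [1,0,0,0,0]

```text
time: 19.1
ee_pos: [0.5584, 0.1332, 0.1967]
eef_rot: [0.644, 0.764, -0.019, -0.038]
ft_force: [-1.3, -0.3, -4.9]
width: 0.0598
```

```bash
python3 - <<'E'
from h import *
s,im,_=shot('w7.png');i=camera_info('wrist');K,_=cam('wrist');KT=(K,np.array(i['tool_from_camera']))
h=cv2.cvtColor(im,cv2.COLOR_BGR2HSV);m=cv2.inRange(h,(15,100,60),(40,255,255))[170:240,205:300]
c=np.where(m.any(0))[0]+205;r=np.where(m.sum(1)>8)[0][0]+170;print('strip cols',c.min(),c.max(),'row',r)
print(np.round(im[138:170,215:290].mean((1,2))))
zt=.0255-.036
for px in([c.min(),r-.5],[c.max(),r-.5],[252,153]):print(np.round(1000*w(px,zt,KT),1))
q=[-.0008,-.0018,.0255]
place([.588,.136,.140],q,.02,98.7,4,1)
E
```

```text
strip cols 217 286 row 198
[101. 101. 101. 101. 101. 102. 106.  48.  38.  39.  40.  39.  38.  50.
  73.  77.  77.  78.  79.  80.  80.  79.  79.  80.  79.  79.  79.  79.
  79.  79.  79.  79.]
[[-20.  -37.9 -10.5]]
[[ 17.6 -37.9 -10.5]]
[[ -0.9 -62.1 -10.5]]
19.15 tilt(mrad) [ 32.6 -77.7] delta [ 33.1   4.7 -11.4] -0.8
[[1, -0.01, 0.19, 0.05, 0.03], [1, -0.01, 0.38, 0.1, 0.05], [1, -0.01, 0.38, 0.1, 0.05], [1, -0.0, 0.19, 0.05, 0.03]]
```

Request:
carry_out:
  rows:
    - [1,-0.3,0.02,-0.05,0.2]
    - [1,-0.66,0.05,-0.03,0.4]
    - [1,-0.66,0.05,-0.02,0.4]
    - [1,-0.66,0.05,-0.02,0.4]
    - [1,-0.66,0.05,-0.02,0.4]
    - [1,-0.66,0.05,-0.02,0.4]
    - [1,-0.66,0.05,-0.02,0.4]
    - [1,-0.66,0.05,-0.02,0.4]
    - [1,-0.66,0.05,-0.02,0.4]
    - [1,-0.66,0.05,-0.02,0.4]
    - [1,-0.66,0.05,-0.02,0.4]
    - [1,-0.66,0.05,-0.02,0.4]
    - [1,-0.66,0.05,-0.02,0.4]
    - [1,-0.66,0.05,-0.02,0.4]
    - [1,-0.66,0.05,-0.02,0.4]
    - [1,-0.66,0.05,-0.02,0.4]
    - [1,-0.66,0.05,-0.02,0.4]
    - [1,-0.66,0.05,-0.02,0.4]
    - [1,-0.3,0.02,-0.02,0.2]
    - [1,0,0,0,0]

```text
time: 20.82
ee_pos: [0.507, -0.29, 0.2108]
eef_rot: [0.883, 0.468, -0.034, -0.022]
ft_force: [-0.5, 0.5, -5.2]
width: 0.0597
```

```bash
python3 - <<'E'
from h import *
p=tool()[0];print(read_state()['joint_positions'],p,np.hypot(p[0],p[1]),tool()[2])
plan([p[0]*1.03,p[1]*1.03,.06],tool()[2],8,1)
E
```

```text
[-0.04569767  0.34359614  0.59555521  1.57262689 -0.15931584  1.35762445
  1.54347918] [ 0.50695828 -0.28996375  0.21075046] 0.5840254087976376 55.91705192651919
20.82 tilt(mrad) [-39.2 -70.3] delta [  15.2   -8.7 -150.8] 0.0
[[1, 0.02, 0.07, 0.35, -0.0], [1, 0.03, 0.13, 0.71, -0.0], [1, 0.03, 0.13, 0.71, -0.0], [1, 0.03, 0.13, 0.71, -0.0], [1, 0.03, 0.13, 0.71, -0.0], [1, 0.03, 0.13, 0.71, -0.0], [1, 0.03, 0.13, 0.71, -0.0], [1, 0.02, 0.07, 0.35, -0.0]]
```

```bash
python3 - <<'E'
from h import *
plan([.54,-.29,.06],98.7,14,1)
E
```

```text
20.82 tilt(mrad) [-39.2 -70.3] delta [  33.    -0.  -150.8] 42.8
[[1, 0.03, 0.05, 0.19, -0.33], [1, 0.06, 0.1, 0.38, -0.66], [1, 0.05, 0.1, 0.38, -0.66], [1, 0.05, 0.11, 0.38, -0.66], [1, 0.04, 0.11, 0.38, -0.66], [1, 0.04, 0.11, 0.38, -0.66], [1, 0.03, 0.11, 0.38, -0.66], [1, 0.02, 0.11, 0.38, -0.66], [1, 0.02, 0.11, 0.38, -0.66], [1, 0.01, 0.12, 0.38, -0.66], [1, 0.0, 0.12, 0.38, -0.66], [1, -0.0, 0.12, 0.38, -0.66], [1, -0.01, 0.12, 0.38, -0.66], [1, -0.01, 0.06, 0.19, -0.33]]
```

Request:
carry_out:
  rows:
    - [1,0.03,0.05,0.19,-0.33]
    - [1,0.06,0.1,0.38,-0.66]
    - [1,0.05,0.1,0.38,-0.66]
    - [1,0.05,0.11,0.38,-0.66]
    - [1,0.04,0.11,0.38,-0.66]
    - [1,0.04,0.11,0.38,-0.66]
    - [1,0.03,0.11,0.38,-0.66]
    - [1,0.02,0.11,0.38,-0.66]
    - [1,0.02,0.11,0.38,-0.66]
    - [1,0.01,0.12,0.38,-0.66]
    - [1,0,0.12,0.38,-0.66]
    - [1,0,0.12,0.38,-0.66]
    - [1,-0.01,0.12,0.3,-0.5]
    - [1,-0.01,0.06,0.1,-0.3]
    - [1,0,0,0,0]
    - [1,0,0,0,0]

```text
time: 22.15
ee_pos: [0.5449, -0.2863, 0.0574]
eef_rot: [0.643, 0.764, -0.019, -0.034]
ft_force: [0.2, 0.1, -4.9]
width: 0.0599
```

```bash
python3 - <<'E'
from h import *
print(read_state()['joint_positions']);plan([.54,-.29,.026],98.7,4,1)
E
```

```text
[ 0.10081273  0.53965277  0.39538231  1.62172605 -0.20078705  1.09996208
  2.29348177]
22.15 tilt(mrad) [ 27.3 -73.1] delta [ -4.9  -3.7 -31.4] -1.1
[[1, -0.02, -0.02, 0.18, 0.04], [1, -0.04, -0.03, 0.35, 0.07], [1, -0.04, -0.03, 0.35, 0.07], [1, -0.02, -0.02, 0.18, 0.04]]
```

Request:
carry_out:
  rows:
    - [1,0,0,0.2,0.04]
    - [1,0,0,0.25,0.04]
    - [1,0,0,0.2,0.04]
    - [1,0,0,0.15,0.04]
    - [1,0,0,0.1,0]
    - [1,0,0,0.1,0]
    - [1,0,0,0.1,0]
    - [1,0,0,0.1,0]

```text
time: 22.82
ee_pos: [0.5434, -0.2854, 0.0243]
eef_rot: [0.65, 0.759, -0.018, -0.033]
ft_force: [-15.6, 9.1, 38.8]
width: 0.0602
```

```bash
python3 - <<'E'
from h import *
plan([.54,-.29,.026],98.7,4,1)
E
```

```text
22.82 tilt(mrad) [ 26.6 -70.3] delta [-3.4 -4.6  1.7] -0.0
[[1, -0.02, -0.02, -0.01, 0.0], [1, -0.04, -0.05, -0.02, 0.0], [1, -0.04, -0.05, -0.02, 0.0], [1, -0.02, -0.02, -0.01, 0.0]]
```

Request:
carry_out:
  rows:
    - [1,0,0,0,0]
    - [0.2,0,0,-0.02,0]
    - [-1,0,0,0,0]
    - [-1,0,0,0,0]
    - [-1,0,0,0,0]
    - [-1,0,0,-0.3,0]
    - [-1,0,0,-0.8,0]
    - [-1,0,0.7,-0.95,0]
    - [-1,0,0.9,-0.9,0]
    - [-1,0,0.4,-0.6,0]
    - [-1,0,0,0,0]
    - [-1,0,0,0,0]

```text
time: 23.82
ee_pos: [0.6133, -0.2796, 0.1373]
eef_rot: [0.651, 0.758, -0.018, -0.03]
ft_force: [-0.4, -0.6, -1.1]
width: 0.087
```

```bash
python3 - <<'E'
from h import *
s,im,KT=shot('w8.png');print(s['time'],tool(s));pk(im,KT,.036)
E
```

```text
23.8167 (array([ 0.6132592 , -0.27957066,  0.13730523]), array([[-0.14945883,  0.98634368, -0.06919684],
       [ 0.98849681,  0.15069029,  0.01290288],
       [ 0.02315397, -0.0664724 , -0.99751958]]), np.float64(98.59788894345228))
([539.0, -271.0], 9.4, [70.0, 7.0], [272.0, 130.0])
([544.0, -302.0], 8.0, [70.0, 7.0], [237.0, 130.0])
```

Request:
carry_out:
  rows:
    - [-1,0,0.2,-0.25,0]
    - [-1,0,0.2,-0.3,0]
    - [-1,0,0.2,-0.3,0]
    - [-1,0,0.2,-0.3,0]
    - [-1,0,0.2,-0.3,0]
    - [-1,0,0.2,-0.3,0]
    - [-1,0,0.2,-0.3,0]
    - [-1,0,0.2,-0.3,0]
    - [-1,0,0.2,-0.3,0]
    - [-1,0,0.1,-0.2,0]
    - [-1,0,0,0,0]

```text
time: 24.78
ee_pos: [0.6694, -0.2746, 0.2154]
eef_rot: [0.654, 0.755, -0.021, -0.038]
ft_force: [0.5, 0.7, -0.5]
width: 0.0874
```

```bash
python3 - <<'E'
from h import *
s=read_state();M=tool()[1];print(s['time'],tool()[0],M[:2,2],s['joint_positions'])
E
```

```text
24.7833 [ 0.66936756 -0.27463264  0.21541544] [-0.08483248  0.01742305] [ 0.08910776  0.65827536  0.40997366  1.09487351 -0.2270397   1.51808146
  2.16619968]
```

Request:
carry_out:
  rows:
    - [-1,0,-0.9,0.8,0]
    - [-1,0,-0.9,0.8,0]
    - [-1,0,-0.9,0.8,0]
    - [-1,0,0,0,0]
    - [-1,0,0,0,0]

```text
time: 25.2
ee_pos: [0.575, -0.2849, 0.1426]
eef_rot: [0.655, 0.755, -0.023, -0.041]
ft_force: [1.1, 1.4, 1.7]
width: 0.0871
```

```bash
python3 - <<'E'
from h import *
s=read_state();M=tool()[1];print(s['time'],tool()[0],M[:2,2],s['joint_positions'])
E
```

```text
25.2 [ 0.57495404 -0.28491639  0.14264524] [-0.09158751  0.01935296] [ 0.08089904  0.51914317  0.41860862  1.45929637 -0.18682121  1.29824233
  2.23047859]
```

Request:
carry_out:
  rows:
    - [-1,0,0,0,0]
    - [-1,0,0,0,0]
    - [-1,0,0,0,0]
    - [-1,0,0,0,0]
    - [-1,0,0,0,0]
    - [-1,0,0,0,0]

```text
time: 25.7
ee_pos: [0.577, -0.2853, 0.1438]
eef_rot: [0.654, 0.755, -0.023, -0.04]
ft_force: [0.6, 0.7, 0.7]
width: 0.0872
```

```bash
python3 - <<'E'
from h import *
s=read_state();M=tool()[1];print(s['time'],tool()[0],M[:2,2],s['joint_positions']);plan([.5415,-.2865,.075],98.7,6,-1)
E
```

```text
25.7 [ 0.57700232 -0.28532451  0.14380053] [-0.08973016  0.01807497] [ 0.08097453  0.52085881  0.4184506   1.45412515 -0.18704131  1.29948224
  2.23014739]
25.7 tilt(mrad) [ 30.6 -86.3] delta [-35.5  -1.2 -68.8] 0.6
[[-1, 0.01, -0.1, 0.24, -0.01], [-1, 0.01, -0.19, 0.48, -0.02], [-1, 0.01, -0.19, 0.48, -0.02], [-1, 0.01, -0.19, 0.48, -0.02], [-1, 0.01, -0.19, 0.48, -0.02], [-1, 0.01, -0.1, 0.24, -0.01]]
```

Request:
carry_out:
  rows:
    - [-1,0.01,-0.1,0.24,-0.01]
    - [-1,0.01,-0.19,0.45,-0.02]
    - [-1,0.01,-0.19,0.45,-0.02]
    - [-1,0.01,-0.19,0.45,-0.02]
    - [-1,0.01,-0.19,0.4,-0.02]
    - [-1,0.01,-0.1,0.24,-0.01]
    - [-1,0,0,0,0]
    - [-1,0,0,0,0]

```text
time: 26.37
ee_pos: [0.5419, -0.2863, 0.0759]
eef_rot: [0.65, 0.759, -0.022, -0.039]
ft_force: [-0.1, 0.5, 0.5]
width: 0.0868
```

```bash
python3 - <<'E'
from h import *
plan([.5415,-.2865,.025],98.7,4,-1)
E
```

```text
26.37 tilt(mrad) [ 29.7 -83.6] delta [ -0.4  -0.2 -50.9] -0.0
[[-1, -0.01, 0.02, 0.28, 0.0], [-1, -0.02, 0.04, 0.56, 0.0], [-1, -0.02, 0.04, 0.56, 0.0], [-1, -0.01, 0.02, 0.28, 0.0]]
```

Request:
carry_out:
  rows:
    - [-1,-0.01,0.02,0.28,0]
    - [-1,-0.02,0.04,0.4,0]
    - [-1,-0.02,0.04,0.4,0]
    - [-1,-0.01,0.03,0.36,0]
    - [-1,0,0.01,0.2,0]
    - [-1,0,0,0,0]
    - [0.3,0,0,0,0]
    - [1,0,0,0,0]
    - [1,0,0,0,0]
    - [1,0,0,0,0]
    - [1,0,0,0,0]
    - [1,0,0,0,0]
  force: 30

```text
time: 27.37
ee_pos: [0.5446, -0.2865, 0.0226]
eef_rot: [0.65, 0.759, -0.021, -0.037]
ft_force: [0.1, -0.3, -4.5]
width: 0.06
```

```bash
python3 - <<'E'
from h import *
p,M,y=tool();c=np.array([.5415,-.2865,0]);print(p,y,'q bottom',np.round((M.T@(c-p))*1000,1))
plan([.55,-.28,.205],y,10,1)
E
```

```text
[ 0.54461117 -0.28653156  0.0226275 ] 98.82352777331609 q bottom [-0.1 -1.2 22.8]
27.37 tilt(mrad) [ 28.5 -80.9] delta [  5.4   6.5 182.4] 0.0
[[1, 0.02, -0.02, -0.34, -0.0], [1, 0.04, -0.03, -0.67, -0.0], [1, 0.04, -0.03, -0.67, -0.0], [1, 0.04, -0.03, -0.67, -0.0], [1, 0.04, -0.03, -0.67, -0.0], [1, 0.04, -0.03, -0.67, -0.0], [1, 0.04, -0.03, -0.67, -0.0], [1, 0.04, -0.03, -0.67, -0.0], [1, 0.04, -0.03, -0.67, -0.0], [1, 0.02, -0.02, -0.34, -0.0]]
```

Request:
carry_out:
  rows:
    - [1,0.02,-0.02,-0.34,0]
    - [1,0.04,-0.04,-0.65,0]
    - [1,0.04,-0.05,-0.65,0]
    - [1,0.04,-0.05,-0.65,0]
    - [1,0.04,-0.05,-0.65,0]
    - [1,0.04,-0.05,-0.65,0]
    - [1,0.04,-0.05,-0.65,0]
    - [1,0.04,-0.05,-0.65,0]
    - [1,0.04,-0.05,-0.65,0]
    - [1,0.02,-0.03,-0.4,0]
    - [1,0,0,0,0]

```text
time: 28.28
ee_pos: [0.5407, -0.2789, 0.2119]
eef_rot: [0.65, 0.758, -0.023, -0.041]
ft_force: [1.1, 0.1, -4.9]
width: 0.0599
```

```bash
python3 - <<'E'
from h import *
place([.588,.136,.140],[-.0001,-.0012,.0228],.045,98.7,20,1)
E
```

```text
28.28 tilt(mrad) [ 32.8 -88.4] delta [ 50.6 414.8  -4.3] -0.0
[[1, 0.35, 0.1, 0.01, 0.0], [1, 0.71, 0.2, 0.01, 0.0], [1, 0.71, 0.2, 0.01, 0.0], [1, 0.71, 0.2, 0.01, 0.0], [1, 0.71, 0.2, 0.01, 0.0], [1, 0.71, 0.2, 0.01, 0.0], [1, 0.71, 0.2, 0.01, 0.0], [1, 0.71, 0.2, 0.01, 0.0], [1, 0.71, 0.2, 0.01, 0.0], [1, 0.71, 0.2, 0.01, 0.0], [1, 0.71, 0.2, 0.01, 0.0], [1, 0.71, 0.2, 0.01, 0.0], [1, 0.71, 0.2, 0.01, 0.0], [1, 0.71, 0.2, 0.01, 0.0], [1, 0.71, 0.2, 0.01, 0.0], [1, 0.71, 0.2, 0.01, 0.0], [1, 0.71, 0.2, 0.01, 0.0], [1, 0.71, 0.2, 0.01, 0.0], [1, 0.71, 0.2, 0.01, 0.0], [1, 0.35, 0.1, 0.01, 0.0]]
```

Request:
carry_out:
  rows:
    - [1,0.35,0.1,0,0]
    - [1,0.7,0.2,0,0]
    - [1,0.7,0.2,0,0]
    - [1,0.7,0.2,0,0]
    - [1,0.7,0.2,0,0]
    - [1,0.7,0.2,0,0]
    - [1,0.7,0.2,0,0]
    - [1,0.7,0.2,0,0]
    - [1,0.7,0.2,0,0]
    - [1,0.7,0.2,0,0]
    - [1,0.7,0.2,0,0]
    - [1,0.7,0.2,0,0]
    - [1,0.7,0.2,0,0]
    - [1,0.7,0.2,0,0]
    - [1,0.7,0.2,0,0]
    - [1,0.7,0.2,0,0]
    - [1,0.7,0.2,0,0]
    - [1,0.5,0.15,0,0]
    - [1,0.25,0.1,0,0]
    - [1,0,0,0,0]

```text
time: 29.95
ee_pos: [0.5741, 0.1361, 0.1914]
eef_rot: [0.648, 0.759, -0.035, -0.055]
ft_force: [-0.6, -0.1, -6.0]
width: 0.0599
```

```bash
python3 - <<'E'
from h import *
place([.588,.136,.140],[-.0001,-.0012,.0228],.012,98.7,6,1)
E
```

```text
29.95 tilt(mrad) [  38.  -123.8] delta [ 17.9  -0.2 -16.9] -0.2
[[1, -0.01, 0.07, 0.05, 0.0], [1, -0.02, 0.13, 0.1, 0.01], [1, -0.02, 0.13, 0.1, 0.01], [1, -0.02, 0.13, 0.1, 0.01], [1, -0.02, 0.13, 0.1, 0.01], [1, -0.01, 0.07, 0.05, 0.0]]
```

```bash
python3 - <<'E'
from h import *
plan([.5909,.136,.1735],98.7,5,1)
E
```

```text
29.95 tilt(mrad) [  38.  -123.8] delta [ 16.8  -0.1 -17.9] -0.2
[[1, -0.01, 0.08, 0.06, 0.0], [1, -0.03, 0.16, 0.13, 0.01], [1, -0.03, 0.16, 0.13, 0.01], [1, -0.03, 0.16, 0.13, 0.01], [1, -0.01, 0.08, 0.06, 0.0]]
```

Request:
carry_out:
  rows:
    - [1,-0.01,0.08,0.06,0]
    - [1,-0.03,0.15,0.12,0.01]
    - [1,-0.03,0.15,0.12,0.01]
    - [1,-0.03,0.14,0.1,0.01]
    - [1,0,0.06,0.05,0]
    - [1,0,0,0,0]
    - [1,0,0,0,0]

```text
time: 30.53
ee_pos: [0.5909, 0.1298, 0.1718]
eef_rot: [0.652, 0.756, -0.037, -0.055]
ft_force: [-0.4, 0.5, -5.2]
width: 0.0597
```

```bash
python3 - <<'E'
from h import *
plan([.5909,.136,.1665],98.7,3,1)
E
```

```text
30.53 tilt(mrad) [  33.8 -127.4] delta [-0.   6.2 -5.3] 0.4
[[1, 0.07, 0.02, 0.06, -0.02], [1, 0.07, 0.02, 0.06, -0.02], [1, 0.07, 0.02, 0.06, -0.02]]
```

Request:
carry_out:
  rows:
    - [1,0.1,0,0.02,-0.03]
    - [1,0.09,0,0.02,-0.03]
    - [1,0,0,0,0]
    - [1,0,0,0,0]

```text
time: 30.87
ee_pos: [0.5899, 0.1355, 0.1712]
eef_rot: [0.65, 0.757, -0.037, -0.055]
ft_force: [0.7, -0.6, -5.8]
width: 0.06
```

```bash
python3 - <<'E'
from h import *
plan([.5909,.136,.1655],98.7,3,1)
E
```

```text
30.87 tilt(mrad) [  34.7 -126.7] delta [ 1.   0.5 -5.7] 0.1
[[1, 0.0, 0.02, 0.06, -0.01], [1, 0.0, 0.02, 0.06, -0.01], [1, 0.0, 0.02, 0.06, -0.01]]
```

Request:
carry_out:
  rows:
    - [1,0,0.03,0.1,-0.01]
    - [1,0,0.03,0.1,0]
    - [1,0,0.02,0.1,0]
    - [1,0,0,0,0]

```text
time: 31.2
ee_pos: [0.5916, 0.1366, 0.1629]
eef_rot: [0.649, 0.758, -0.036, -0.054]
ft_force: [-0.9, 0.6, -3.0]
width: 0.0597
```

```bash
python3 - <<'E'
from h import *
plan([.5909,.136,.1626],98.7,3,1)
E
```

```text
31.2 tilt(mrad) [  35.3 -124.5] delta [-0.7 -0.6 -0.3] -0.0
[[1, -0.01, -0.01, 0.0, 0.0], [1, -0.01, -0.01, 0.0, 0.0], [1, -0.01, -0.01, 0.0, 0.0]]
```

Request:
carry_out:
  rows:
    - [1,-0.01,-0.02,0.03,0]
    - [0.3,0,0,0,0]
    - [-1,0,0,0,0]
    - [-1,0,0,0,0]
    - [-1,0,0,0,0]
    - [-1,0,0,0,0]
    - [-1,0,0,-0.3,0]
    - [-1,0,0,-0.6,0]
    - [-1,0,0.2,-0.8,0]
    - [-1,0,0.5,-0.8,0]
    - [-1,0,0.5,-0.6,0]
    - [-1,0,0.3,-0.4,0]
    - [-1,0,0,0,0]

```text
time: 32.28
ee_pos: [0.6506, 0.1415, 0.2703]
eef_rot: [0.649, 0.758, -0.034, -0.053]
ft_force: [0.8, 0.1, 0.5]
width: 0.0871
```

```bash
python3 - <<'E'
from h import *
s,im,KT=shot('w9.png');np.set_printoptions(precision=4,suppress=True);print(s['time'],tool(s),s['joint_positions']);pk(im,KT,.176)
b=camera('side');cv2.imwrite('pics/s9.png',b);t=camera('top');cv2.imwrite('pics/t9.png',t)
print([o for o in pk(t,cam('top'),.176)][-1:])
o=np.zeros((560,800,3),np.uint8);o[:,:400]=cv2.resize(im[0:252,150:330],(400,560),interpolation=cv2.INTER_CUBIC);o[:,400:]=cv2.resize(b[110:250,210:310],(400,560),interpolation=cv2.INTER_CUBIC)
cv2.imwrite('pics/v9.png',o)
E
```

```text
32.2833 (array([0.6506, 0.1415, 0.2703]), array([[-0.1518,  0.9805, -0.125 ],
       [ 0.9878,  0.1551,  0.0168],
       [ 0.0358, -0.1209, -0.992 ]]), np.float64(98.73882599290945)) [-0.4148  0.5093  0.2462  1.1715 -0.1594  1.5944  1.5397]
([586.0, 152.0], 8.1, [69.0, 6.0], [270.0, 148.0])
([591.0, 120.0], 8.2, [70.0, 6.0], [236.0, 147.0])
[]
```

View pics/v9.png

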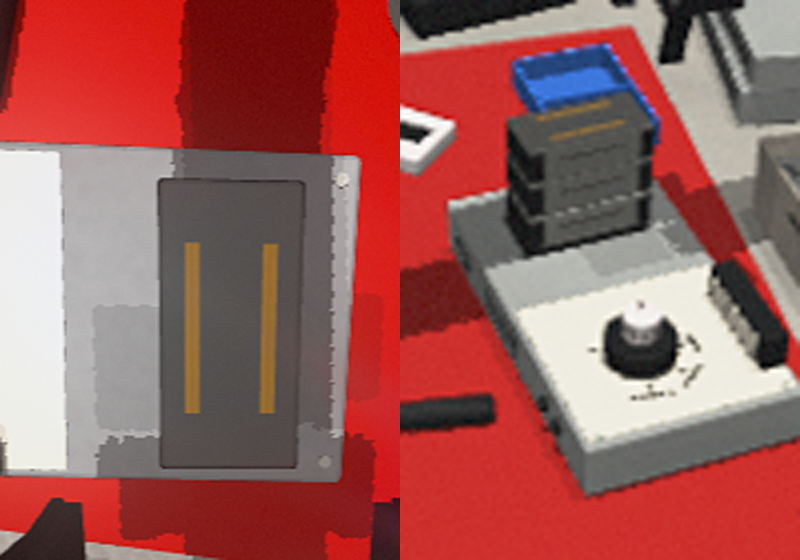

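```bash
python3 - <<'E'
from h import *
plan([.655,-.05,.225],115,14,-1)
E
```

```text
32.43 tilt(mrad) [  35.7 -125.5] delta [   6.8 -191.2  -42. ] 16.3
[[-1, -0.25, -0.02, 0.05, -0.13], [-1, -0.49, -0.05, 0.1, -0.25], [-1, -0.49, -0.06, 0.1, -0.25], [-1, -0.49, -0.07, 0.1, -0.25], [-1, -0.49, -0.08, 0.1, -0.25], [-1, -0.48, -0.09, 0.1, -0.25], [-1, -0.48, -0.1, 0.1, -0.25], [-1, -0.48, -0.11, 0.1, -0.25], [-1, -0.48, -0.12, 0.1, -0.25], [-1, -0.47, -0.14, 0.1, -0.25], [-1, -0.47, -0.15, 0.1, -0.25], [-1, -0.47, -0.16, 0.1, -0.25], [-1, -0.46, -0.17, 0.1, -0.25], [-1, -0.23, -0.09, 0.05, -0.13]]
```

Request:
carry_out:
  rows:
    - [-1,-0.25,-0.02,0,-0.13]
    - [-1,-0.49,-0.05,0.05,-0.25]
    - [-1,-0.49,-0.06,0.1,-0.25]
    - [-1,-0.49,-0.07,0.1,-0.25]
    - [-1,-0.49,-0.08,0.1,-0.25]
    - [-1,-0.48,-0.09,0.1,-0.25]
    - [-1,-0.48,-0.1,0.1,-0.25]
    - [-1,-0.48,-0.11,0.1,-0.25]
    - [-1,-0.48,-0.12,0.1,-0.25]
    - [-1,-0.47,-0.14,0.1,-0.25]
    - [-1,-0.47,-0.15,0.1,-0.25]
    - [-1,-0.47,-0.16,0.1,-0.25]
    - [-1,-0.4,-0.17,0.1,-0.25]
    - [-1,-0.2,-0.09,0.05,-0.1]
    - [-1,0,0,0,0]

```text
time: 33.68
ee_pos: [0.6404, -0.0634, 0.2131]
eef_rot: [0.526, 0.847, -0.034, -0.069]
ft_force: [0.6, -0.1, 0.1]
width: 0.0866
```

```bash
python3 - <<'E'
from h import *
s,im,KT=shot('w10.png');np.set_printoptions(precision=4,suppress=True);print(s['time'],tool(s),s['joint_positions'])
for q,z in(('knob_axis',.06),('three_dots',.06),('ring_line',.086),('trim_line',.109)):
  print(q,[(np.round(d['xy'],1).tolist(),round(d['conf'],2),w(d['xy'],z,KT)[0]) for d in pinpoint(q,'wrist')][:2])
c=proj([.6,-.055,.07],KT)[0];print(c);x,y=int(c[0])-75,max(0,int(c[1])-65)
cv2.imwrite('pics/v10.png',cv2.resize(im[y:y+130,x:x+150],None,fx=4.5,fy=4.5,interpolation=cv2.INTER_CUBIC));print(x,y)
E
```

```text
33.6833 (array([ 0.6404, -0.0634,  0.2131]), array([[-0.4364,  0.8867, -0.1529],
       [ 0.8961,  0.4436,  0.0144],
       [ 0.0806, -0.1307, -0.9881]]), np.float64(115.96533805754137)) [-0.1407  0.5072  0.2567  1.298  -0.1238  1.5063  2.1414]
knob_axis [([263.3, 169.5], 0.73, array([ 0.5944, -0.0578,  0.06  ]))]
three_dots [([250.8, 211.0], 0.65, array([ 0.6454, -0.0494,  0.06  ])), ([342.4, 45.4], 0.21, array([ 0.4326, -0.0391,  0.06  ]))]
ring_line [([297.7, 180.6], 0.84, array([ 0.5885, -0.0221,  0.086 ]))]
trim_line [([284.4, 183.2], 0.7, array([ 0.5968, -0.0396,  0.109 ]))]
[264.4231 175.6858]
189 110
```

View pics/v10.png

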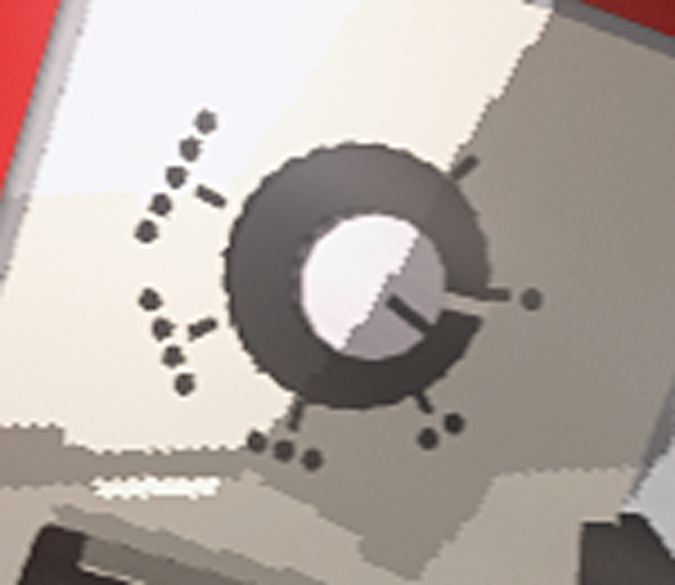

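```bash
cat >> h.py <<'E'
def dial(px,KT,nums=None):
    """tick pixels -> centre, radii and angles on the plate"""
    from scipy.optimize import least_squares as ls
    p=w(px,.06,KT)[:,:2];r=ls(lambda v:np.hypot(*(p-v[:2]).T)-v[2],[.6,-.055,.045]);c=r.x[:2]
    print('axis',np.round(r.x*1000,1),'ang',np.round(np.degrees(np.arctan2(*(p-c).T[::-1])),1));return c
def ang(px,z,KT,c):
    v=w(px,z,KT)[0,:2]-c;return round(np.degrees(np.arctan2(v[1],v[0])),1),round(1000*np.hypot(*v),1)
E
python3 - <<'E'
from h import *
KT=cam('wrist');f=lambda a:np.array(a)/4.5+[189,110]
c=dial(f([[467,167],[497,295],[424,400],[296,415],[203,328],[210,196]]),KT)
for p in([480,313],[445,297]):print('ring',ang(f(p),.086,KT,c))
for p in([392,300],[430,330]):print('trim',ang(f(p),.109,KT,c))
print('3dots dot',ang(f([284,450]),.06,KT,c),'1 dot',ang(f([532,299]),.06,KT,c))
# ring top ellipse centre
print(w(f([357,275]),.086,KT))
E
```

```text
axis [595.  -50.6  40.7] ang [156.7 106.4  57.1   6.8 -42.5 -92.1]
ring (np.float64(99.7), np.float64(30.3))
ring (np.float64(103.4), np.float64(20.8))
trim (np.float64(75.9), np.float64(4.3))
trim (np.float64(77.5), np.float64(15.4))
3dots dot (np.float64(6.9), np.float64(50.8)) 1 dot (np.float64(106.9), np.float64(50.2))
[[ 0.59476774 -0.05216086  0.086     ]]
```

```bash
python3 - <<'E'
from h import *
plan([.598,-.0525,.145],115,6,-1)
E
```

```text
33.93 tilt(mrad) [  80.9 -128.4] delta [-43.7   7.3 -69.1] -1.2
[[-1, 0.07, -0.09, 0.25, 0.02], [-1, 0.13, -0.18, 0.5, 0.05], [-1, 0.13, -0.18, 0.5, 0.05], [-1, 0.13, -0.18, 0.5, 0.05], [-1, 0.13, -0.18, 0.5, 0.05], [-1, 0.07, -0.09, 0.25, 0.02]]
```

Request:
carry_out:
  rows:
    - [-1,0.07,-0.1,0.25,0.02]
    - [-1,0.13,-0.18,0.45,0.05]
    - [-1,0.13,-0.18,0.45,0.05]
    - [-1,0.13,-0.18,0.45,0.05]
    - [-1,0.13,-0.18,0.4,0.05]
    - [-1,0.05,-0.09,0.2,0.02]
    - [-1,0,0,0,0]
    - [-1,0,0,0,0]

```text
time: 34.6
ee_pos: [0.5967, -0.0466, 0.1502]
eef_rot: [0.531, 0.844, -0.033, -0.067]
ft_force: [0.6, -0.2, 0.0]
width: 0.0868
```

```bash
python3 - <<'E'
from h import *
plan([.598,-.0525,.082],115,6,-1)
E
```

```text
34.6 tilt(mrad) [  78.7 -127.3] delta [  1.3  -5.9 -68.2] -0.3
[[-1, -0.04, 0.02, 0.22, 0.01], [-1, -0.07, 0.05, 0.45, 0.01], [-1, -0.07, 0.05, 0.45, 0.01], [-1, -0.07, 0.05, 0.45, 0.01], [-1, -0.07, 0.05, 0.45, 0.01], [-1, -0.04, 0.02, 0.22, 0.01]]
```

Request:
carry_out:
  rows:
    - [-1,-0.08,0.03,0.22,0.01]
    - [-1,-0.08,0.05,0.4,0.01]
    - [-1,-0.07,0.05,0.4,0.01]
    - [-1,-0.06,0.05,0.4,0.01]
    - [-1,-0.05,0.04,0.35,0.01]
    - [-1,-0.02,0.02,0.2,0]
    - [-1,0,0,0,0]
    - [-1,0,0,0,0]

```text
time: 35.27
ee_pos: [0.6007, -0.0533, 0.0833]
eef_rot: [0.533, 0.843, -0.033, -0.067]
ft_force: [-1.0, -0.5, -0.1]
width: 0.0871
```

```bash
python3 - <<'E'
from h import *
plan([.598,-.0525,.082],115,2,-1)
E
```

```text
35.27 tilt(mrad) [  77.3 -127.2] delta [-2.7  0.8 -1.3] -0.1
[[-1, 0.03, -0.03, 0.03, 0.01], [-1, 0.03, -0.03, 0.03, 0.01]]
```

Request:
carry_out:
  rows:
    - [-1,0.05,-0.06,0,0]
    - [0.2,0,0,0,0]
    - [0.6,0,0,0,0]
    - [0.6,0,0,0,0]
    - [0.6,0,0,0,0]
    - [0.6,0,0,0,0]
    - [0.6,0,0,0,0.4]
    - [0.6,0,0,0,0.6]
  force: 12

```text
time: 35.93
ee_pos: [0.5995, -0.0533, 0.0856]
eef_rot: [0.57, 0.819, -0.035, -0.064]
ft_force: [0.4, -1.7, 0.6]
width: 0.0639
```

```bash
python3 - <<'E'
from h import *
print(tool(),read_state()['torque'],read_state()['joint_positions'][6])
E
```

```text
(array([ 0.59951035, -0.05326026,  0.08557376]), array([[-0.3424023 ,  0.92841142, -0.14426677],
       [ 0.9373714 ,  0.34801474,  0.01485261],
       [ 0.0639963 , -0.13014598, -0.98942736]]), np.float64(110.06619828946629)) [ 0.17547703 -0.02457211  0.10271451] 2.0418365947798067
```

Request:
carry_out:
  rows:
    - [0.6,0,0,0,0.7]
    - [0.6,0,0,0,0.7]
    - [0.6,0,0,0,0.7]
    - [0.6,0,0,0,0.7]
    - [0.6,0,0,0,0.7]
    - [0.6,0,0,0,0.7]
    - [0.6,0,0,0,0.7]
    - [0.6,0,0,0,0.7]
    - [0.6,0,0,0,0.7]
    - [0.6,0,0,0,0.7]
    - [0.6,0,0,0,0.6]
    - [0.6,0,0,0,0.3]
    - [0.6,0,0,0,0]

```text
time: 37.02
ee_pos: [0.5992, -0.056, 0.0868]
eef_rot: [0.825, 0.561, -0.055, -0.047]
ft_force: [0.3, -0.9, -1.5]
width: 0.0638
```

```bash
python3 - <<'E'
from h import *
print(tool(),read_state()['torque'],read_state()['joint_positions'][6])
E
```

```text
(array([ 0.59916265, -0.0560139 ,  0.08684246]), array([[ 0.36452462,  0.92009099, -0.14336796],
       [ 0.93038601, -0.36627726,  0.01492802],
       [-0.03877729, -0.13882918, -0.98955686]]), np.float64(68.60478735183288)) [ 0.37484624 -0.37751927 -0.04415061] 1.3699189173401318
```

Request:
carry_out:
  rows:
    - [-0.2,0,0,0,0]
    - [-1,0,0,0,0]
    - [-1,0,0,0,0]
    - [-1,0,0,0,0]
    - [-1,0,0,0.06,-0.4]
    - [-1,0,0,0.03,-0.75]
    - [-1,0,0,0.03,-0.8]
    - [-1,0,0,0,-0.8]
    - [-1,0,0,0,-0.8]
    - [-1,0,0,0,-0.8]
    - [-1,0,0,0,-0.8]
    - [-1,0,0,0,-0.8]
    - [-1,0,0,0,-0.8]
    - [-1,0,0,0,-0.8]
    - [-1,0,0,0,-0.8]
    - [-1,0,0,0,-0.6]
    - [-1,0,0,0,-0.3]
    - [-1,0,0,0,0]

```text
time: 38.52
ee_pos: [0.6003, -0.0542, 0.085]
eef_rot: [0.515, 0.854, -0.03, -0.064]
ft_force: [-0.3, 0.2, 0.0]
width: 0.0872
```

```bash
python3 - <<'E'
from h import *
plan([.598,-.054,.084],115,2,-1)
s,im,KT=shot('w11.png');print(im.shape,read_state()['joint_positions'][6])
for q,z in(('three_dots',.06),('ring_line',.086),('trim_line',.109)):
  print(q,[(np.round(d['xy'],1).tolist(),round(d['conf'],2),ang(d['xy'],z,KT,np.array([.595,-.0515]))) for d in pinpoint(q,'wrist')][:2])
E
```

```text
38.52 tilt(mrad) [  79.  -116.7] delta [-2.3  0.2 -1. ] -2.5
[[-1, 0.02, -0.03, 0.02, 0.25], [-1, 0.02, -0.03, 0.02, 0.25]]
(384, 512, 3) 2.1631589265838587
three_dots [([227.4, 291.5], 0.67, (np.float64(1.7), np.float64(50.1)))]
ring_line []
trim_line [([279.3, 272.4], 0.96, (np.float64(76.2), np.float64(9.8)))]
```

Request:
carry_out:
  rows:
    - [0.2,0,0,0,0]
    - [0.6,0,0,0,0]
    - [0.6,0,0,0,0]
    - [0.6,0,0,0,0]
    - [0.6,0,0,0,0]
    - [0.6,0,0,0,0.4]
    - [0.6,0,0,0,0.7]
    - [0.6,0,0,0,0.7]
    - [0.6,0,0,0,0.7]
    - [0.6,0,0,0,0.7]
    - [0.6,0,0,0,0.7]
    - [0.6,0,0,0,0.7]
    - [0.6,0,0,0,0.7]
    - [0.6,0,0,0,0.7]
    - [0.6,0,0,0,0.7]
    - [0.6,0,0,0,0.7]
    - [0.6,0,0,0,0.7]
    - [0.6,0,0,0,0.4]
    - [0.6,0,0,0,0.2]
    - [0.6,0,0,0,0]
  force: 12

```text
time: 40.38
ee_pos: [0.5998, -0.0561, 0.0844]
eef_rot: [0.809, 0.584, -0.053, -0.047]
ft_force: [-0.4, -0.9, -0.1]
width: 0.0636
```

```bash
python3 - <<'E'
from h import *
print(tool(),read_state()['torque'],read_state()['joint_positions'][6])
E
```

```text
(array([ 0.59982248, -0.05611339,  0.08439209]), array([[ 0.3118009 ,  0.93971953, -0.14038307],
       [ 0.94966108, -0.31294792,  0.01440277],
       [-0.03039802, -0.13780714, -0.9899925 ]]), np.float64(71.82351210476766)) [ 0.40862619 -0.2789664  -0.03865822] 1.4224044013185977
```

Request:
carry_out:
  rows:
    - [-0.2,0,0,0,0]
    - [-1,0,0,0,0]
    - [-1,0,0,0,0]
    - [-1,0,0,0,0]
    - [-1,0,-0.02,-0.3,0]
    - [-1,0,-0.06,-0.5,0]
    - [-1,0,-0.06,-0.6,0]
    - [-1,0,0,-0.6,0]
    - [-1,0,0.3,-0.6,0]
    - [-1,0,0.6,-0.6,0]
    - [-1,0,0.6,-0.5,0]
    - [-1,0,0.3,-0.3,0]
    - [-1,0,0,0,0]

```text
time: 41.47
ee_pos: [0.6653, -0.0727, 0.2072]
eef_rot: [0.806, 0.587, -0.052, -0.047]
ft_force: [0.7, 0.5, 0.5]
width: 0.0869
```

```bash
python3 - <<'E'
from h import *
s,im,KT=shot('w12.png');np.set_printoptions(precision=4,suppress=True);print(s['time'],tool(s))
for q,z in(('knob_axis',.06),('three_dots',.06),('ring_line',.086),('trim_line',.109)):
  print(q,[(np.round(d['xy'],1).tolist(),round(d['conf'],2),w(d['xy'],z,KT)[0]) for d in pinpoint(q,'wrist')][:2])
c=proj([.6,-.055,.07],KT)[0];x,y=int(c[0])-75,max(0,int(c[1])-65)
cv2.imwrite('pics/v12.png',cv2.resize(im[y:y+130,x:x+150],None,fx=4.5,fy=4.5,interpolation=cv2.INTER_CUBIC));print(x,y)
E
```

```text
41.4667 (array([ 0.6653, -0.0727,  0.2072]), array([[ 0.3044,  0.9423, -0.1395],
       [ 0.9521, -0.3055,  0.014 ],
       [-0.0294, -0.1371, -0.9901]]), np.float64(72.26976414456242))
knob_axis [([251.4, 137.7], 0.65, array([ 0.5916, -0.0555,  0.06  ]))]
three_dots [([269.1, 181.3], 0.61, array([ 0.6446, -0.0511,  0.06  ]))]
ring_line [([268.3, 164.0], 0.78, array([ 0.624 , -0.0466,  0.086 ]))]
trim_line [([264.7, 134.7], 0.87, array([ 0.5955, -0.0421,  0.109 ]))]
178 79
```

View pics/v12.png

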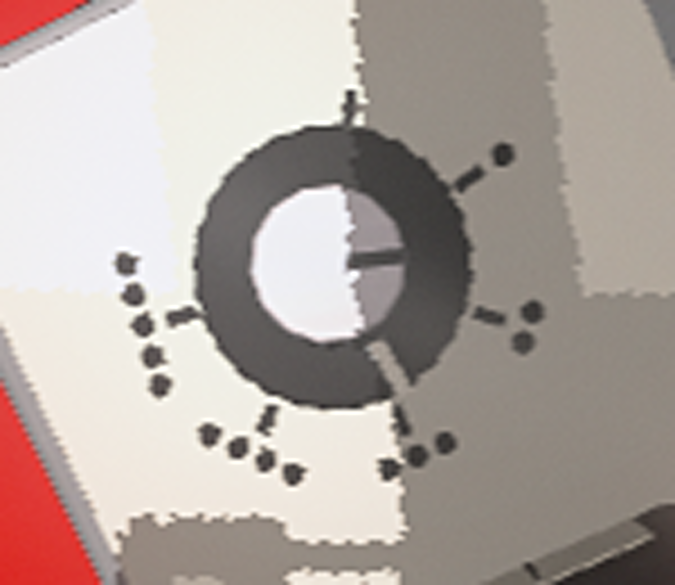

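```bash
python3 - <<'E'
from h import *
KT=cam('wrist');im=cv2.imread('pics/w12.png');f=lambda a:np.array(a)/4.5+[178,79]
c=dial(f([[350,107],[468,179],[489,316],[401,420],[267,418],[184,316]]),KT)
for p in([408,386],[372,343]):print('ring',ang(f(p),.086,KT,c))
a=w(f([408,386]),.086,KT)[0]-w(f([372,343]),.086,KT)[0];print('line dir',np.degrees(np.arctan2(a[1],a[0])))
for p in([350,262],[403,256]):print('trim',ang(f(p),.109,KT,c))
K1=cam('wrist',None)
E
```

```text
axis [590.9 -53.6  39.6] ang [157.3 107.3  57.1   6.7 -43.7 -92.6]
ring (np.float64(15.4), np.float64(31.6))
ring (np.float64(10.5), np.float64(19.0))
line dir 22.649055485478847
trim (np.float64(74.1), np.float64(4.2))
trim (np.float64(77.3), np.float64(15.3))
```

```bash
cat > ringm.py <<'E'
from h import *
from scipy.optimize import least_squares as ls
def ring(im,KT,show=True):
    H=500;S=5 # ortho view at z=.086 centred (.595,-.053), 5 px/mm
    c0=np.array([.593,-.053]);u,v=np.meshgrid(np.arange(H),np.arange(H))
    X=c0[0]+(H/2-v)/S/1000;Y=c0[1]+(H/2-u)/S/1000
    p=proj(np.c_[X.ravel(),Y.ravel(),np.full(X.size,.086)],KT).astype(np.float32)
    o=cv2.remap(im,p[:,0].reshape(H,H),p[:,1].reshape(H,H),cv2.INTER_CUBIC);g=cv2.cvtColor(o,cv2.COLOR_BGR2GRAY)
    m=cv2.morphologyEx((g<100).astype(np.uint8),cv2.MORPH_OPEN,np.ones((25,25)))
    n,l,st,_=cv2.connectedComponentsWithStats(m);k=1+np.argmax(st[1:,4])
    q=cv2.findContours((l==k).astype(np.uint8),0,1)[0][0];h=cv2.convexHull(q)[:,0].astype(float)
    r=ls(lambda x:np.hypot(*(h-x[:2]).T)-x[2],[250,250,160],loss='soft_l1').x
    d=np.hypot(u-r[0],v-r[1]);a=np.degrees(np.arctan2(-(u-r[0]),-(v-r[1])))
    R0=r[2]/32
    A=np.arange(-180,180,.5);prof=np.array([np.mean(cv2.remap(g.astype(np.float32),(r[0]-R0*np.arange(23,31,.5)*np.sin(np.radians(t))).astype(np.float32)[None],(r[1]-R0*np.arange(23,31,.5)*np.cos(np.radians(t))).astype(np.float32)[None],cv2.INTER_LINEAR)) for t in A])
    pb=prof-cv2.medianBlur(prof.astype(np.float32)[None],5)[0] if 0 else prof-np.array([np.median(np.roll(prof,60-i)[:121]) for i in range(len(A))])
    i=np.argmax(pb);j=[(i+t)%len(A) for t in range(-14,15)];wt=np.clip(pb[j]-pb[i]*.3,0,None)
    print('centre mm',np.round(1000*c0+(250-r[[1,0]])/S,1),'R mm',round(r[2]/S,1),'line deg',round(A[i]+(wt*np.arange(-14,15)).sum()/wt.sum()*.5,1),'peak',round(pb[i],1));return o
E
python3 - <<'E'
from ringm import *
ps=read_state()
KT=cam('wrist');im=cv2.imread('pics/w12.png');a=ring(im,KT)
s=dict(ps);s['ee_pos']=[.6404,-.0634,.2131];s['eef_rot']=[.526,.847,-.034,-.069]
b=ring(cv2.imread('pics/w10.png'),cam('wrist',s))
E
```

```text
centre mm [590.4 -53.4] R mm 31.0 line deg 11.8 peak 76.3
centre mm [596.4 -55. ] R mm 30.3 line deg 106.6 peak 82.2
```

```bash
python3 - <<'E'
from h import *
plan([.5985,-.0555,.145],76,6,-1)
E
```

```text
41.72 tilt(mrad) [ -29.7 -142. ] delta [-64.   16.1 -59.3] 3.7
[[-1, -0.01, -0.19, 0.23, -0.07], [-1, -0.01, -0.38, 0.45, -0.15], [-1, -0.01, -0.38, 0.45, -0.15], [-1, -0.0, -0.38, 0.45, -0.15], [-1, 0.0, -0.38, 0.45, -0.15], [-1, 0.0, -0.19, 0.23, -0.07]]
```

Request:
carry_out:
  rows:
    - [-1,-0.01,-0.19,0.2,-0.07]
    - [-1,-0.01,-0.37,0.4,-0.15]
    - [-1,-0.01,-0.37,0.42,-0.15]
    - [-1,0,-0.37,0.42,-0.15]
    - [-1,0,-0.35,0.4,-0.15]
    - [-1,0,-0.17,0.2,-0.05]
    - [-1,0,0,0,0]
    - [-1,0,0,0,0]

```text
time: 42.38
ee_pos: [0.5922, -0.053, 0.1459]
eef_rot: [0.785, 0.615, -0.055, -0.054]
ft_force: [-0.0, 0.2, 0.0]
width: 0.087
```

```bash
python3 - <<'E'
from h import *
plan([.599,-.0555,.0845],76,6,-1)
E
```

```text
42.38 tilt(mrad) [ -20.3 -151.4] delta [  6.8  -2.5 -61.4] -0.2
[[-1, 0.0, 0.05, 0.2, 0.0], [-1, 0.0, 0.11, 0.4, 0.01], [-1, 0.0, 0.11, 0.4, 0.01], [-1, 0.0, 0.11, 0.4, 0.01], [-1, 0.0, 0.11, 0.4, 0.01], [-1, 0.0, 0.05, 0.2, 0.0]]
```

Request:
carry_out:
  rows:
    - [-1,0,0.08,0.2,0]
    - [-1,0,0.12,0.35,0]
    - [-1,0,0.11,0.38,0]
    - [-1,0,0.11,0.38,0]
    - [-1,0,0.09,0.36,0]
    - [-1,0,0.05,0.2,0]
    - [-1,0,0,0,0]
    - [0.2,0,0,0,0]
    - [0.6,0,0,0,0]
    - [0.6,0,0,0,0]
    - [0.6,0,0,0,0]
    - [0.6,0,0,0,0]
  force: 12

```text
time: 43.38
ee_pos: [0.6019, -0.0564, 0.0813]
eef_rot: [0.785, 0.614, -0.055, -0.053]
ft_force: [0.0, -2.0, -3.8]
width: 0.0637
```

```bash
python3 - <<'E'
from h import *
plan([.599,-.0555,.0845],70,2,.6)
E
```

```text
43.38 tilt(mrad) [ -20.3 -151.3] delta [-2.9  0.9  3.2] -6.2
[[0.6, 0.0, -0.06, -0.05, 0.62], [0.6, -0.0, -0.06, -0.05, 0.62]]
```

Request:
carry_out:
  rows:
    - [0.6,0,0,0,0.4]
    - [0.6,0,0,0,0.45]
    - [0.6,0,0,0,0.25]
    - [0.6,0,0,0,0]
    - [0.6,0,0,0,0]

```text
time: 43.8
ee_pos: [0.6018, -0.057, 0.0814]
eef_rot: [0.815, 0.574, -0.057, -0.05]
ft_force: [0.0, -0.6, -3.4]
width: 0.0634
```

```bash
python3 - <<'E'
from h import *
print(tool()[2])
E
```

```text
70.5135500114169
```

Turned 5.7°. Release, lift and look.

Request:
carry_out:
  rows:
    - [-0.2,0,0,0,0]
    - [-1,0,0,0,0]
    - [-1,0,0,0,0]
    - [-1,0,0,0,0]
    - [-1,0,-0.02,-0.3,0]
    - [-1,0,-0.06,-0.5,0]
    - [-1,0,-0.06,-0.6,0]
    - [-1,0,0,-0.6,0]
    - [-1,0,0.3,-0.6,0]
    - [-1,0,0.6,-0.6,0]
    - [-1,0,0.6,-0.5,0]
    - [-1,0,0.3,-0.3,0]
    - [-1,0,0,0,0]
    - [-1,0,0,0,0]

```text
time: 44.97
ee_pos: [0.6693, -0.0752, 0.2069]
eef_rot: [0.813, 0.577, -0.055, -0.049]
ft_force: [0.3, -0.2, -0.7]
width: 0.0871
```

```bash
python3 - <<'E'
from ringm import *
s,im,KT=shot('w13.png');print(s['time'],tool(s)[0]);ring(im,KT)
b=camera('side');t=camera('top');cv2.imwrite('pics/t13.png',t);cv2.imwrite('pics/s13.png',b)
c=proj([.6,-.055,.07],KT)[0];x,y=int(c[0])-75,max(0,int(c[1])-65);print(x,y)
o=np.zeros((520,800,3),np.uint8);o[:,:600]=cv2.resize(im[y:y+130,x:x+150],(600,520),interpolation=cv2.INTER_CUBIC);o[:280,600:]=cv2.resize(b[110:250,210:310],(200,280));o[280:480,600:]=cv2.resize(t[150:230,150:230],(200,200))
cv2.imwrite('pics/v13.png',o)
E
```

```text
44.9667 [ 0.66931968 -0.07523528  0.20693534]
centre mm [593.9 -54.8] R mm 31.4 line deg 6.1 peak 81.4
178 76
```

View pics/v13.png

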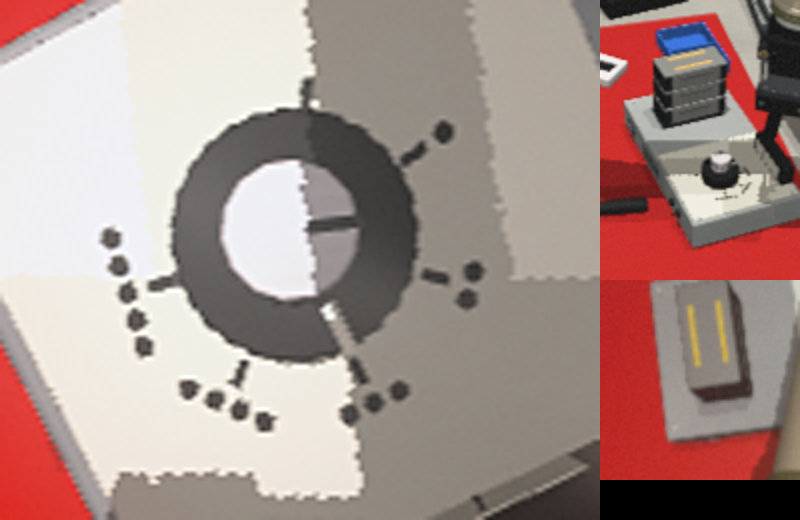

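```bash
python3 - <<'E'
from h import *
KT=cam('wrist');f=lambda a:np.array(a)/4+[178,76]
c=dial(f([[307,93],[414,152],[436,275],[358,371],[239,373],[163,284]]),KT);print('trim',ang(f([357,222]),.109,KT,c))
print(close_job(),read_state()['time'])
E
```

```text
axis [593.  -54.4  40.1] ang [157.2 107.8  57.5   6.4 -43.7 -92.2]
trim (np.float64(76.5), np.float64(15.5))
the job is handed in; nothing more can be done
the job is handed in; nothing more can be done
```

Both loose packs are stacked on the dock pack, and the ring's white line points at the three-dot mark. I handed the job in at about 45 s of the 67 s allowed, with the gripper open and clear of everything.

**Stack:** The wrist camera put the centres of all three packs within about 1.5 mm of each other. Their measured headings were about 9.0° (bottom), 8.5° and 8.2° (top), so there may be a small twist of up to 0.8°. The last side picture shows a straight column.

**Ring:** It took two strokes and a 5.7° correction. The line now reads 6.1° and the mark 6.4°.

**Inner knob:** Its line reads 76.5°, against 77.5° before I started. That difference is within measuring error.

**What did not go smoothly:**
- **Tilt:** The tool slowly tilted as it moved, reaching about 8°, and I could not correct it.
- **Second pack:** Because of the tilt, I set the second pack down on free bench and gripped it again before stacking. It was pressed on the bench there with about 42 N total (39 N upwards) through the held pack, not through the gripper's body.
- **Knob position:** My readings of the knob axis differed by up to about 6 mm in x between views. The grip centred itself on the ring, so this did not matter.
- **Bystanders:** I did not measure the other objects again at the end. Nothing was seen to touch them.

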